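# Reload the relay module test fixture

### The job

First move the load lever down to its red off mark, then move both orange failed modules from the test fixture to the red reject bin and seat every blue module flat in a nest of its own, whichever nests are free, with the lever still off. Then swing the retaining bar over them until it is fully home in its catch, and last of all set the load lever to the mark for the number of blue modules in the fixture (third white mark from the red one for three, and so on). Leave the screwdriver, tape roll and bottle alone.

Things in the scene. Friction and masses are not known exactly. Their poses are not given: they have to be found in the camera images.
- fixture: Fixed aluminium test fixture, base 85 (x) x 330 (y) x 6 mm; origin at the centre of its underside. Five nests in a row at x = 0, y = -92, -46, 0, 46, 92 mm, each 54 (x) x 42 (y) mm inside, floor at z = 6 mm, black walls 4 mm thick up to z = 16 mm. A seated module has its x along the fixture's x (either way round). Post of the bar at y = 140 mm, red catch at y = -142 mm, 71 mm high.
- nest2 (a point): Centre of the floor of the middle nest, 6 mm above the bench; frame parallel to the fixture's.
- bar (a joint): Angle of the steel retaining bar, rad: 0 is closed, lying across the row with its end home in the red catch (hard stop); it grows to 1.7 as the bar swings open, horizontally, away from the robot towards the fixture's +x. Stays where it is left (stiff pivot).
- bar_hinge (a point): Pivot of the retaining bar, on its upright axis at the bar's mid-height, 53 mm above the bench. The bar is 16 mm wide and 10 mm thick (48 to 58 mm above the bench) and reaches 285 mm from here.
- bar_knob (a point): Red upright round knob on top of the bar, 18 mm diameter, from 58 to 92 mm above the bench, 130 mm from the pivot; this point is on its axis 75 mm above the bench.
- load_lever (a joint): Angle of the load lever, rad: 0 is off (red mark, leaning 0.75 rad to the unit's -x, towards the robot); it grows as the lever swings to the unit's +x, with one white mark each 0.28 rad: first mark (1 module) 0.28, 2: 0.56, 3: 0.84, 4: 1.12, 5: 1.40; stop at 1.5. Stays where it is left.
- lever_ball (a point): Centre of the yellow ball on the load lever, 25 mm diameter, 85 mm from the lever's pivot, on a 10 mm shaft. The frame turns with the lever; its y is the pivot axis.
- lever_pivot (a point): Pivot of the load lever, 45 mm above the bench, in the middle of the grey lever unit; pivot axis along the unit's y.
- lever_unit: Grey lever unit fixed to the bench, 100 (x) x 64 (y) x 40 mm; origin at the centre of its underside. Two black quadrant discs of 56 mm radius stand 22 mm either side of the lever and carry one red and five white marks.
- reject_bin: Red open bin fixed to the bench, 130 x 130 x 35 mm outside, walls and floor 4 mm; origin at the centre of its underside.
- faulty1: A failed relay module: like the others but with an orange upper half, 48 (x) x 36 (y) x 36 (z) mm, 120 g, sitting in one of the nests at the start; origin at the centre of its underside, z up.
- faulty2: A failed relay module: like the others but with an orange upper half, 48 (x) x 36 (y) x 36 (z) mm, 120 g, sitting in one of the nests at the start; origin at the centre of its underside, z up.
- mod1: Relay module with a blue upper half and black lower half, 48 (x) x 36 (y) x 36 (z) mm, 120 g; origin at the centre of its underside, z up. Already seated in one of the nests at the start.
- screwdriver: Screwdriver lying on the bench, 180 mm long; bystander, leave alone.
- tape_roll: Yellow tape roll lying flat, 84 mm diameter, 22 mm high; bystander, leave alone.
- flux_bottle: White bottle with red cap, 44 mm diameter, 100 mm high, standing; bystander, leave alone.
- mod2: Relay module with a blue upper half and black lower half, 48 (x) x 36 (y) x 36 (z) mm, 120 g; origin at the centre of its underside, z up. On the bench at the start; may be absent.
- mod3: Relay module with a blue upper half and black lower half, 48 (x) x 36 (y) x 36 (z) mm, 120 g; origin at the centre of its underside, z up. On the bench at the start; may be absent.
- mod4: Relay module with a blue upper half and black lower half, 48 (x) x 36 (y) x 36 (z) mm, 120 g; origin at the centre of its underside, z up. On the bench at the start; may be absent.
- mod5: Relay module with a blue upper half and black lower half, 48 (x) x 36 (y) x 36 (z) mm, 120 g; origin at the centre of its underside, z up. On the bench at the start; may be absent.
Mind the look-alikes: they are no part of the job. Leave any pink look-alike of the mod3 alone.

How it is judged:
By the outcome, as a careful person would: the job done as asked, in the order asked, and still so for the second after the job is handed in, with the robot touching nothing.
Of mod2, mod3, mod4, mod5 only 2 to 4 are there at a start; the rules pass over those that are not, and their reading is None.
At some moment in a run one of mod2, mod3, mod4, mod5 may be knocked a few centimetres aside while the robot is not near it.
It also fails if it takes over 210 s, if anything falls off the work surface, if the arm or the gripper's body presses on something with over 40 N, if the wrist force passes 120 N, or if a joint passes its speed limit or range.

### The arm

A 6-joint arm with a two-finger parallel gripper is mounted at the origin on the work surface. World frame = base frame: x ahead of the robot, y to its left, z up, the work surface at z = 0. Lengths are in m, angles in rad, forces in N, time in s.
With the tool pointing down it reaches from about 0.35 to 0.95 m from the base axis. Payload 17.4 kg.
Tool frame: the origin (TCP) lies midway between the tips of the shut fingers; the grasp point (between the pads) lies 19 mm behind it; z points along the fingers, y is the line along which they close (so a half turn about z gives the same grasp; the last joint's range is limited). The gripper opens to 93 mm and grips with 3 to 60 N. Pads are 15 mm wide; open, the fingers measure 128 mm over their backs; the gripper's body (75 mm by 188 mm) begins 65 mm behind the grasp point.
Start: joints at [-1.162, 0.116, 1.442, -0, 1.584, -0.038], TCP at [0.292, -0.609, 0.219] pointing down, gripper open.
Joint ranges: [-2.83, 2.83], [-0.83, 2.19], [0.07, 2.5], [-1.14, 4.28], [0.01, 3], [-2.97, 2.97]. Speed limits (rad/s): [1.89, 1.89, 2.22, 3.14, 3.14, 3.14].

### API

Orientations are given as a unit quaternion [w, x, y, z].
In Python, from station import robot gives the robot as it stands.
- The arm moves only by the tool play_rows, never from a script. Its argument "rows" is text: rows parted by semicolons, each of 7 numbers parted by spaces: the closure, from 0 (fully open) to 1 (shut), then the shift along the tool's x, y, z each as a share of 150 mm, from -1 to 1, then the turn, a rotation vector about the tool's x, y, z each as a share of 90 degrees, from -1 to 1. A call has 1 to 20 rows; each row is the pose to reach, as a shift and turn from the pose commanded when the call began, along the tool's axes at that moment; what a row does not reach only later rows make up. A row lasts 1/12 s, in which the tool goes at most 41.7 mm and 7.16 degrees, less where a joint would pass 70% of its speed; a pose out of reach is approached as far as the arm can. A call with a number of a shift or a turn outside -1 to 1 is refused whole. A call with a gripper value outside its range is refused whole. The fingers move at their own pace and stop on an object; "grip_force" is the grip in N (left out, the last holds). Time passes only in rows, so rows that repeat a pose let the fingers close. It gives the time, the measured TCP pose, the force, the opening and the grip force at its end, in the units of the state.
- robot.read_state(): the state, without advancing time (a new reading comes with each control period).
- robot.read_camera(name): name is "side" or "top" or "wrist"; returns the picture (480x640x3 uint8, red, green, blue); there is no depth.
- robot.camera_model(name): a dict with "fx", "fy", "cx", "cy" (pixels), "R" (3x3) and "t" (3): a world point X has camera coordinates R X + t; the wrist camera has in their place "mount" (4x4, takes a point from camera to tool coordinates, whose origin is the TCP and whose axes are the flange's). Camera axes: x right, y down, z forward; pixel columns grow to the right and rows downward; lengths in m; the calibration is good to about 2 mm. A picture is of the moment at which its call begins: read the wrist's pose just before it. camera_model takes no time and is no camera call.
- robot.finish_job(): hands the job in; it is judged then, once.
Trained networks look in the newest picture that a camera, given by its name, has taken for a name from the list of things; names that differ only in an ending like _2 or _b are one class to them, and where a whole thing is asked for, a point or a joint stands for the part that bears it (a point fixed in the world has none). Each returns a list of dicts, best first, with "p" (0 to 1); they miss things now and then, are a little off and sometimes report something else, mostly with a low value. They report only what shows in the picture. A call takes as long as a camera call. They do not tell look-alikes from the thing itself.
- robot.regions_of(camera, thing): "region" (480x640 bool, what is visible of it) and "at" ([column, row] in pixels, amid what is visible of it).
The state is a dict: "time": time; "qpos": joint angles; "qvel": joint speeds; "joint_torque": joint torques, N m; "eef_pos": TCP position; "ee_rot": TCP orientation; "ft_force": force on the tool from outside, world axes, zero at the start; "torque": the same for the moment, N m; "gripper_width": finger opening in m; "grasp_force": force on a finger pad.
Only numpy, scipy, OpenCV 4.12 (cv2) and the standard library are available. Lean on these libraries where they do the work, as an engineer would, in place of code of your own. Each camera call takes 0.05 s, during which the arm holds its last target. There are 200 camera calls.

## Working session

There is one attempt and no reset: what is moved stays moved. The work goes in short steps, Python scripts to look and compute and a tool call to move; the robot and the scene stay as the last step left them, time stands still between calls to the robot, and variables do not carry over. Pictures are saved under pics/ and viewed, at most 14 in all, crops included, and the job is handed in when it is done.

Besides the shell and the picture viewer there is one more tool, called after "Request:" by a JSON object that holds its "op" and its "data", one argument or row to a line. play_rows: Moves the arm, as the interface text tells. Shift numbers are shares of 150 mm and turn numbers shares of 90 degrees, none past 1 either way. Its arguments: {"type":"object","properties":{"rows":{"type":"string"},"grip_force":{"type":"number"}},"required":["rows"]}

```bash
mkdir -p pics; ls; cat > h.py <<'E'
import numpy as np, cv2
from station import robot
from scipy.spatial.transform import Rotation as Ro
def snap(c,fn=None):
    im=robot.read_camera(c)
    if fn: cv2.imwrite('pics/'+fn,im[:,:,::-1])
    return im
def cam(c,st=None):
    m=robot.camera_model(c)
    K=np.array([[m['fx'],0,m['cx']],[0,m['fy'],m['cy']],[0,0,1]])
    if 'R' in m: R,t=np.array(m['R']),np.array(m['t'])
    else:
        st=st or robot.read_state(); M=np.array(m['mount'])
        q=st['ee_rot']; W=np.eye(4); W[:3,:3]=Ro.from_quat([q[1],q[2],q[3],q[0]]).as_matrix(); W[:3,3]=st['eef_pos']
        I=np.linalg.inv(W@M); R,t=I[:3,:3],I[:3,3]
    return K,R,t
def proj(c,X):
    K,R,t=c; p=K@(R@np.array(X,float)+t); return p[:2]/p[2]
def unproj(c,uv,z):
    K,R,t=c; d=R.T@np.linalg.inv(K)@np.array([uv[0],uv[1],1.]); o=-R.T@t
    return o+d*(z-o[2])/d[2]
E
python3 - <<'E'
from h import *
snap('top','top0.png'); snap('side','side0.png')
s=robot.read_state(); print({k:np.round(v,3) for k,v in s.items()})
for c in('top','side'):
    K,R,t=cam(c); print(c,-R.T@t,R.round(2).tolist(),K[0,0])
print(robot.camera_model('wrist'))
C=cam('top')
for n,z in [('fixture',.006),('reject_bin',.035),('lever_unit',.04),('lever_ball',.08),('bar_knob',.09),('faulty1',.04),('mod1',.036)]:
    for r in robot.regions_of('top',n): print(n,round(r['p'],2),np.round(r['at']),r['region'].sum(),unproj(C,r['at'],z).round(3))
E
```

```text
pics
{'time': np.float64(0.1), 'qpos': array([-1.162,  0.116,  1.442, -0.   ,  1.584, -0.038]), 'qvel': array([ 0.   , -0.002, -0.003, -0.002,  0.001,  0.   ]), 'joint_torque': array([ 4.0000e-03, -7.2289e+01, -6.2387e+01,  7.8000e-02,  2.3000e-02,
       -0.0000e+00]), 'eef_pos': array([ 0.292, -0.609,  0.218]), 'ee_rot': array([-0.   ,  0.975,  0.222, -0.   ]), 'ft_force': array([ 0.419, -0.465,  0.537]), 'torque': array([ 0.005, -0.01 ,  0.033]), 'grasp_force': np.float64(0.0), 'gripper_width': np.float64(0.093)}
top [ 0.4037374  -0.02419158  0.98184052] [[-0.0, -1.0, 0.01], [-0.99, 0.0, -0.13], [0.13, -0.01, -0.99]] 478.3239292606106
side [-0.02720501  0.72847384  0.92925716] [[-0.8, -0.59, 0.0], [-0.4, 0.53, -0.75], [0.44, -0.6, -0.66]] 508.8545718390521
{'fx': 385.84752989755884, 'fy': 385.84752989755884, 'cx': 315.03328719877453, 'cy': 233.20501359053054, 'mount': array([[-5.91787177e-04, -9.62599549e-01, -2.70927587e-01,
         7.57288957e-02],
       [ 9.99999765e-01, -6.63134555e-04,  1.71802310e-04,
         4.79271429e-04],
       [-3.45038271e-04, -2.70927421e-01,  9.6
[... 280 characters left out ...]
5]
reject_bin 0.32 [259. 232.] 477 [0.532 0.082 0.035]
lever_unit 0.74 [158. 267.] 2478 [0.463 0.278 0.04 ]
lever_ball 0.74 [489. 153.] 608 [ 0.681 -0.369  0.08 ]
lever_ball 0.58 [144. 259.] 279 [0.475 0.292 0.08 ]
bar_knob 0.96 [202. 166.] 1505 [0.651 0.185 0.09 ]
faulty1 0.9 [234. 231.] 529 [0.534 0.132 0.04 ]
mod1 0.95 [451. 356.] 590 [ 0.288 -0.294  0.036]
mod1 0.91 [259. 228.] 447 [0.539 0.082 0.036]
mod1 0.89 [424. 207.] 559 [ 0.582 -0.249  0.036]
mod1 0.81 [494. 217.] 641 [ 0.563 -0.39   0.036]
mod1 0.76 [502. 280.] 656 [ 0.436 -0.401  0.036]
mod1 0.75 [350. 307.] 455 [ 0.384 -0.098  0.036]
mod1 0.67 [434. 272.] 538 [ 0.452 -0.266  0.036]
mod1 0.41 [204. 164.] 1361 [0.672 0.194 0.036]
```

View pics/top0.png

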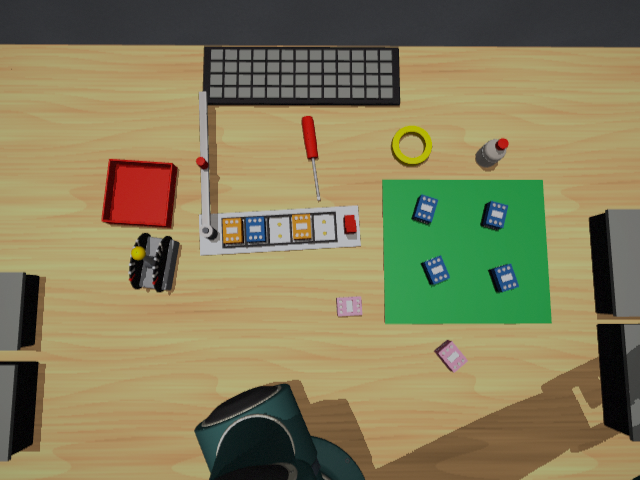

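View pics/side0.png

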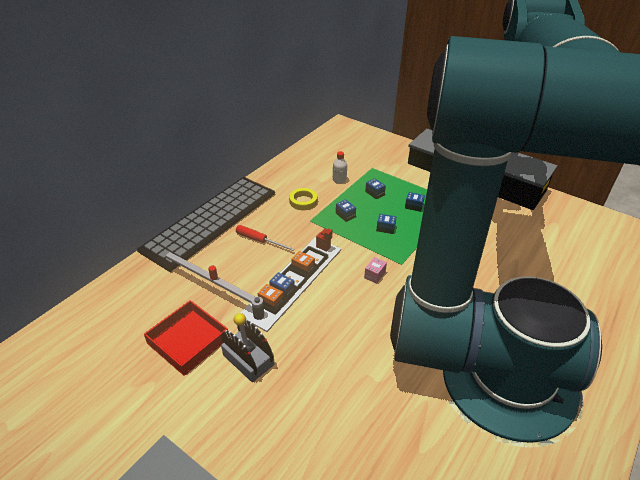

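Top view: the oranges are at (232,230) and (302,226), with the seated blue at (256,228). The empty nests are at (279,229) and (325,226). Four blues sit on the green mat at (426,208), (496,215), (436,270) and (505,277). The pinks at (350,307) and (452,356) are look-alikes, so I'll leave them. The bin is at (140,193) and the lever ball at (138,253). The side view agrees. Next I'll fit poses.

```bash
cat >> h.py <<'E'
from scipy.optimize import minimize
def boxmask(c,x,y,yaw,dim,z0=0):
    a,b,h=dim; R=np.array([[np.cos(yaw),-np.sin(yaw)],[np.sin(yaw),np.cos(yaw)]])
    P=[[*(R@[sx*a/2,sy*b/2]+[x,y]),z] for sx in(-1,1) for sy in(-1,1) for z in(z0,z0+h)]
    p=np.array([proj(c,q) for q in P]); m=np.zeros((480,640),np.uint8)
    cv2.fillConvexPoly(m,np.round(cv2.convexHull(p.astype(np.float32))*256).astype(np.int32),1,cv2.LINE_8,8)
    return m>0
def fitbox(c,region,x0,dim,z0=0,yaws=np.arange(-90,90,22.5),hull=False):
    m=region.astype(np.uint8)
    if hull:
        h=cv2.convexHull(cv2.findNonZero(m)); m=np.zeros_like(m); cv2.fillConvexPoly(m,h,1)
    m=m>0; best=None
    f=lambda v:1-(lambda k:(k&m).sum()/max((k|m).sum(),1))(boxmask(c,v[0],v[1],v[2],dim,z0))
    for a in yaws:
        S=np.array([[x0[0],x0[1],np.radians(a)]]*4); S[1,0]+=.008;S[2,1]+=.008;S[3,2]+=.3
        r=minimize(f,S[0],method='Nelder-Mead',options=dict(initial_simplex=S,xatol=2e-4,fatol=1e-4))
        if best is None or r.fun<best.fun: best=r
    return best.x,1-best.fun
MOD=(.048,.036,.036)
def mods(minp=.3,camn='top'):
    C=cam(camn); out=[]
    for r in robot.regions_of(camn,'mod1'):
        if r['p']<minp: continue
        x0=unproj(C,r['at'],.025); v,i=fitbox(C,r['region'],x0,MOD)
        out.append((r,v,i))
    return out
E
python3 - <<'E'
from h import *
im=snap('top'); C=cam('top')
for r,v,i in mods():
    print('mod',np.round(r['at']),im[r['region']].mean(0).round(),v.round(4),np.degrees(v[2]).round(1),i.round(3))
for r in robot.regions_of('top','faulty1'):
    if r['p']>.3: v,i=fitbox(C,r['region'],unproj(C,r['at'],.03),MOD,.006); print('faulty',np.round(r['at']),v.round(4),i.round(3))
r=robot.regions_of('top','fixture')[0]
print('fixture hull',fitbox(C,r['region'],[.54,.02],(.085,.33,.006),0,[-5,0,5],True))
r=max(robot.regions_of('top','reject_bin'),key=lambda r:r['region'].sum())
print('bin',fitbox(C,r['region'],[.6,.32],(.13,.13,.035),0,[-10,0,10],True))
r=robot.regions_of('top','lever_unit')[0]
for n in('lever_ball','bar_knob','lever_unit','bar'):
  for r in robot.regions_of('top',n)[:2]:
    ys,xs=np.nonzero(r['region']); print(n,r['p'],np.round(r['at'],1),xs.min(),xs.max(),ys.min(),ys.max())
# yellow ball
hsv=cv2.cvtColor(im,cv2.COLOR_RGB2HSV); m=cv2.inRange(hsv,(22,150,90),(35,255,255)); m[:, 200:]=0
ys,xs=np.nonzero(m); print('ball px',len(xs),xs.mean(),ys.mean(),xs.min(),xs.max(),ys.min(),ys.max())
big=cv2.resize(im[90:310,90:370],None,fx=2.7,fy=2.7,interpolation=cv2.INTER_CUBIC); cv2.imwrite('pics/crop1.png',big[:,:,::-1])
E
```

```text
mod [425. 207.] [ 63.  90. 116.] [ 0.5803 -0.2533 -0.3707] -21.2 0.927
mod [446. 356.] [155. 123. 135.] [ 0.2864 -0.2965  0.7525] 43.1 0.937
mod [496. 214.] [ 58.  81. 106.] [ 0.5654 -0.3964 -0.2488] -14.3 0.865
mod [434. 272.] [ 65.  95. 120.] [ 0.4567 -0.2705  0.3457] 19.8 0.948
mod [349. 307.] [177. 151. 166.] [ 0.3855 -0.0963 -1.5869] -90.9 0.765
mod [507. 278.] [ 59.  84. 110.] [ 0.4408 -0.4097  0.2104] 12.1 0.903
mod [260. 230.] [ 74.  99. 130.] [0.5391 0.0892 0.0537] 3.1 0.978
faulty [298. 228.] [ 0.5438 -0.0024  0.0187] 0.888
faulty [234. 232.] [0.5353 0.1353 0.0017] 0.948
faulty [201. 168.] [0.6696 0.1958 0.5313] 0.194
fixture hull (array([ 0.55102091,  0.04507003, -0.00082253]), np.float64(0.40455290262172283))
bin (array([ 0.61377068,  0.32736522, -0.07283149]), np.float64(0.9851851851851852))
lever_ball 0.74 [142.7 257.4] 131 153 247 267
bar_knob 0.6 [205.1 165.8] 196 213 92 237
bar_knob 0.34 [140.3 257.9] 131 154 247 268
lever_unit 0.8 [154.5 264.9] 128 178 233 292
bar 0.74 [310.1 142.1] 301 319 116 200
bar 0.56 [201.5 164.6] 197 212 93 236
ball px 151 137.58940397350995 252.75496688741723 131 144 246 259
```

View pics/crop1.png

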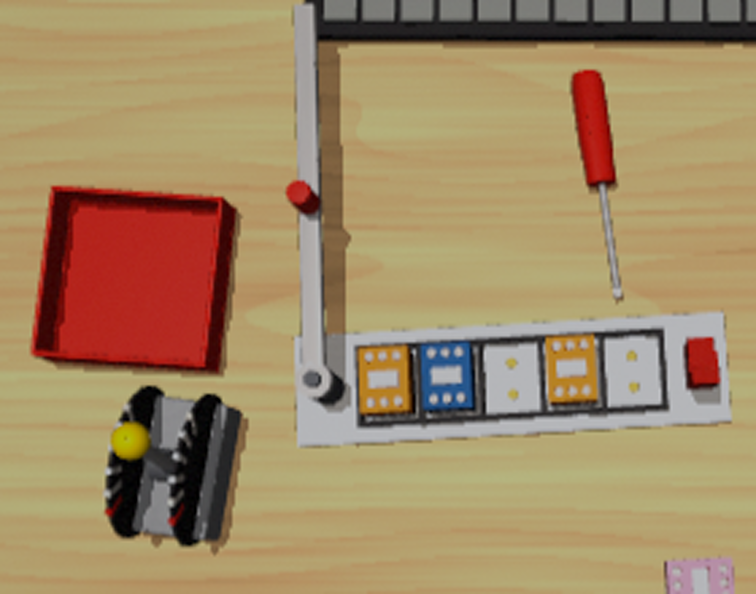

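Crop (2.7x, offset 90,90): the bar is open at about 90°, with its post at (318,382). The base corners are roughly (297,337), (724,313), (731,421) and (299,447). The ball at (130,440) is above the off (red) mark. I'll move to a viewpoint over the fixture and lever.

```bash
cat >> h.py <<'E'
import math
def plan(wps,start=None):
    """wps: (x,y,z,yawdeg,closure,extra rows). prints calls. yaw = azimuth of tool x."""
    s=robot.read_state(); q=s['ee_rot']; M=Ro.from_quat([q[1],q[2],q[3],q[0]]).as_matrix()
    p=np.array(s['eef_pos']); yaw=math.degrees(math.atan2(M[1,0],M[0,0]))
    if start is not None: p=np.array(start[:3],float); yaw=start[3]
    def ax(y): a=math.radians(y); return np.array([[math.cos(a),math.sin(a),0],[math.sin(a),-math.cos(a),0],[0,0,-1]])
    bp,by=p.copy(),yaw; rows=[]; calls=[]
    for w in wps:
        tgt=np.array(w[:3],float); ty=by+((w[3]-by+180)%360-180); ex=w[5] if len(w)>5 else 0
        while True:
            fr=np.array(tgt-bp); loc=ax(by).T@fr/.15; tu=-(ty-by)/90
            dn=max(np.linalg.norm(tgt-p)/.040,abs(ty-yaw)/7.1); n=max(1,math.ceil(dn))+(1 if dn>1 else 0)+ex
            k=max(np.abs(loc).max(),abs(tu))
            if k<=1 and len(rows)+n<=20: break
            if rows: calls.append(rows); rows=[]; bp,by=p.copy(),yaw; continue
            f=min(1/k if k>1 else 1,16/n)*.999   # partial step
            loc=np.round(loc*f,3); tu=round(tu*f,3); m=math.ceil((n-ex)*f)+1
            calls.append([(w[4],*loc,tu)]*m); p=bp+ax(by)@loc*.15; yaw=by-tu*90; bp,by=p.copy(),yaw
        loc=np.round(loc,3); tu=round(tu,3)
        rows+=[(w[4],*loc,tu)]*n; p=bp+ax(by)@loc*.15; yaw=by-tu*90
    if rows: calls.append(rows)
    for c in calls: print('; '.join('%g %g %g %g 0 0 %g'%r for r in c)); print('--')
    print('end',p.round(4),round(yaw,2),'rows',sum(map(len,calls)))
E
python3 - <<'E'
from h import *
plan([(.40,-.45,.33,40,0),(.52,.13,.35,90,0,2)])
E
```

```text
0 0.999 -0.579 -0.669 0 0 -0.144; 0 0.999 -0.579 -0.669 0 0 -0.144; 0 0.999 -0.579 -0.669 0 0 -0.144; 0 0.999 -0.579 -0.669 0 0 -0.144; 0 0.999 -0.579 -0.669 0 0 -0.144; 0 0.999 -0.579 -0.669 0 0 -0.144; 0 0.999 -0.579 -0.669 0 0 -0.144; 0 0.999 -0.579 -0.669 0 0 -0.144
--
0 0.121 -0.037 -0.073 0 0 -0.016
--
0 0.999 -0.789 -0.043 0 0 -0.179; 0 0.999 -0.789 -0.043 0 0 -0.179; 0 0.999 -0.789 -0.043 0 0 -0.179; 0 0.999 -0.789 -0.043 0 0 -0.179; 0 0.999 -0.789 -0.043 0 0 -0.179; 0 0.999 -0.789 -0.043 0 0 -0.179; 0 0.999 -0.789 -0.043 0 0 -0.179
--
0 0.999 -0.408 -0.037 0 0 -0.152; 0 0.999 -0.408 -0.037 0 0 -0.152; 0 0.999 -0.408 -0.037 0 0 -0.152; 0 0.999 -0.408 -0.037 0 0 -0.152; 0 0.999 -0.408 -0.037 0 0 -0.152; 0 0.999 -0.408 -0.037 0 0 -0.152
--
0 0.999 -0.15 -0.034 0 0 -0.142; 0 0.999 -0.15 -0.034 0 0 -0.142; 0 0.999 -0.15 -0.034 0 0 -0.142; 0 0.999 -0.15 -0.034 0 0 -0.142; 0 0.999 -0.15 -0.034 0 0 -0.142; 0 0.999 -0.15 -0.034 0 0 -0.142
--
0 0.585 0.044 -0.02 0 0 -0.083; 0 0.585 0.044 -0.02 0 0 -0.083; 0 0.585 0.044 -0.02 0 0 -0.083; 0 0.585 0.044 -0.02 0 0 -0.083; 0 0.585 0.044 -0.02 0 0 -0.083; 0 0.585 0.044 -0.02 0 0 -0.083
--
end [0.52 0.13 0.35] 90.04 rows 34
```

Request:
{"op": "play_rows", "data": {
  "rows": "0 0.999 -0.579 -0.669 0 0 -0.144; 0 0.999 -0.579 -0.669 0 0 -0.144; 0 0.999 -0.579 -0.669 0 0 -0.144; 0 0.999 -0.579 -0.669 0 0 -0.144; 0 0.999 -0.579 -0.669 0 0 -0.144; 0 0.999 -0.579 -0.669 0 0 -0.144"
}}

```text
time: 1.45
eef_pos: [0.392, -0.4626, 0.3238]
ee_rot: [0.003, 0.943, 0.332, 0.001]
ft_force: [0.1, -0.7, 0.8]
gripper_width: 0.0933
grasp_force: 0.0
```

Request:
{"op": "play_rows", "data": {
  "rows": "0 0.121 -0.037 -0.073 0 0 -0.016"
}}

```text
time: 1.53
eef_pos: [0.3998, -0.4501, 0.3293]
ee_rot: [-0.0, 0.94, 0.342, -0.0]
ft_force: [0.2, 0.8, -1.2]
gripper_width: 0.0931
grasp_force: 0.0
```

Request:
{"op": "play_rows", "data": {
  "rows": "0 0.999 -0.789 -0.043 0 0 -0.179; 0 0.999 -0.789 -0.043 0 0 -0.179; 0 0.999 -0.789 -0.043 0 0 -0.179; 0 0.999 -0.789 -0.043 0 0 -0.179; 0 0.999 -0.789 -0.043 0 0 -0.179; 0 0.999 -0.789 -0.043 0 0 -0.179"
}}

```text
time: 2.03
eef_pos: [0.4393, -0.2597, 0.3371]
ee_rot: [0.0, 0.882, 0.472, 0.001]
ft_force: [-0.1, 0.0, -1.7]
gripper_width: 0.0931
grasp_force: 0.0
```

Request:
{"op": "play_rows", "data": {
  "rows": "0 0.999 -0.408 -0.037 0 0 -0.152; 0 0.999 -0.408 -0.037 0 0 -0.152; 0 0.999 -0.408 -0.037 0 0 -0.152; 0 0.999 -0.408 -0.037 0 0 -0.152; 0 0.999 -0.408 -0.037 0 0 -0.152; 0 0.999 -0.408 -0.037 0 0 -0.152"
}}

```text
time: 2.53
eef_pos: [0.4718, -0.1037, 0.3418]
ee_rot: [0.0, 0.819, 0.573, -0.0]
ft_force: [0.3, 0.2, 0.4]
gripper_width: 0.0931
grasp_force: 0.0
```

Request:
{"op": "play_rows", "data": {
  "rows": "0 0.999 -0.15 -0.034 0 0 -0.142; 0 0.999 -0.15 -0.034 0 0 -0.142; 0 0.999 -0.15 -0.034 0 0 -0.142; 0 0.999 -0.15 -0.034 0 0 -0.142; 0 0.999 -0.15 -0.034 0 0 -0.142; 0 0.999 -0.15 -0.034 0 0 -0.142"
}}

```text
time: 3.03
eef_pos: [0.5026, 0.0434, 0.3465]
ee_rot: [-0.0, 0.751, 0.66, -0.0]
ft_force: [-0.6, -1.7, 0.0]
gripper_width: 0.0933
grasp_force: 0.0
```

Request:
{"op": "play_rows", "data": {
  "rows": "0 0.585 0.044 -0.02 0 0 -0.083; 0 0.585 0.044 -0.02 0 0 -0.083; 0 0.585 0.044 -0.02 0 0 -0.083; 0 0.585 0.044 -0.02 0 0 -0.083; 0 0.585 0.044 -0.02 0 0 -0.083; 0 0.585 0.044 -0.02 0 0 -0.083"
}}

```text
time: 3.53
eef_pos: [0.5201, 0.1281, 0.35]
ee_rot: [0.0, 0.708, 0.707, -0.0]
ft_force: [-0.5, 0.5, 0.7]
gripper_width: 0.0933
grasp_force: 0.0
```

```bash
python3 - <<'E'
from h import *
s=robot.read_state(); print(s['eef_pos'],s['ee_rot'],s['qpos'].round(3),s['time'])
snap('wrist','w1.png')
E
```

```text
[0.52013576 0.12812816 0.35004494] [ 1.40878117e-04  7.07622129e-01  7.06591036e-01 -1.07383174e-04] [ 0.194 -0.191  1.53  -0.     1.803  0.195] 3.5333
```

View pics/w1.png

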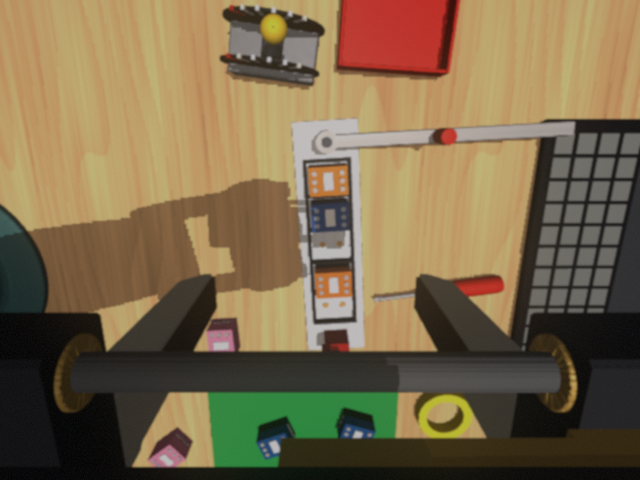

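Wrist view: the fixture base has corners (292,123), (357,119), (363,348) and (307,350). The ball is at (273,28) and the knob at (447,136). Next I'll fit the fixture, lever and bar with both cameras.

```bash
cat > fit2.py <<'E'
from h import *
from scipy.optimize import least_squares
st=robot.read_state(); T=cam('top'); W=cam('wrist',st)
it=snap('top'); iw=snap('wrist')
o=[]
cr=lambda u,v:(u/2.7+90,v/2.7+90)
a,b=.0425,.165; c,d=.031,.117
for (u,v),X in zip([(297,337),(724,313),(731,421),(299,447)],[(a,b),(a,-b),(-a,-b),(-a,b)]): o.append((T,cr(u,v),(*X,.006)))
for (u,v),X in zip([(663,331),(668,408),(357,427)],[(c,-d),(-c,-d),(-c,d)]): o.append((T,cr(u,v),(*X,.016)))
for (u,v),X in zip([(292,123),(357,119)],[(-a,b),(a,b)]): o.append((W,(u,v),(*X,.006)))
for (u,v),X in zip([(306,160),(350,157),(357,321),(312,323)],[(-c,d),(c,d),(c,-d),(-c,-d)]): o.append((W,(u,v),(*X,.016)))
def res(p):
    x,y,t=p; C,S=np.cos(t),np.sin(t)
    return np.concatenate([proj(k,(x+C*X[0]-S*X[1],y+S*X[0]+C*X[1],X[2]))-uv for k,uv,X in o])
r=least_squares(res,[.54,.04,0],loss='soft_l1'); print('fixture',r.x.round(4),res(r.x).round(1).tolist())
def blob(im,lo,hi,box):
    m=cv2.inRange(cv2.cvtColor(im,cv2.COLOR_RGB2HSV),lo,hi); k=np.zeros_like(m); k[box[2]:box[3],box[0]:box[1]]=1; m*=k
    ys,xs=np.nonzero(m); (cx,cy),rr=cv2.minEnclosingCircle(np.c_[xs,ys].astype(np.float32)); return (cx,cy),(xs.mean(),ys.mean()),rr
def tri(pts):
    return least_squares(lambda X:np.concatenate([proj(c,X)-uv for c,uv in pts]),[.5,.2,.1])
bt=blob(it,(22,130,90),(35,255,255),(110,170,230,280)); bw=blob(iw,(22,130,90),(35,255,255),(240,310,0,60)); print(bt,bw)
r=tri([(T,bt[0]),(W,bw[0])]); ball=r.x; print('ball',r.x.round(4),r.fun.round(1))
# lever unit
regs=[]
for n,C in(('top',T),('wrist',W)):
    q=robot.regions_of(n,'lever_unit'); 
    for z in q[:2]: print(n,round(z['p'],2),np.round(z['at']),z['region'].sum())
    regs.append((C,q[0]['region']))
def um(C,v):
    m=boxmask(C,*v,(.1,.064,.04)); t=v[2]; c,s=np.cos(t),np.sin(t)
    for off in(-.022,.022):
        P=[]
        for th in np.linspace(0,np.pi,24):
            for w in(-.002,.002):
                lx,ly=.056*np.cos(th),off+w; P.append(proj(C,(v[0]+c*lx-s*ly,v[1]+s*lx+c*ly,.045+.056*np.sin(th))))
        k=np.zeros((480,640),np.uint8); cv2.fillConvexPoly(k,cv2.convexHull(np.array(P,np.float32)).astype(np.int32),1); m|=k>0
    return m
def f(v):
    s=0
    for C,g in regs: k=um(C,v); s+=1-(k&g).sum()/(k|g).sum()
    return s
best=min((minimize(f,[.47,.27,t],method='Nelder-Mead',options=dict(initial_simplex=[[.47,.27,t],[.48,.27,t],[.47,.28,t],[.47,.27,t+.15]],xatol=2e-4,fatol=1e-4)) for t in(-.15,0,.15)),key=lambda r:r.fun)
v=best.x; print('unit',v.round(4),1-best.fun/2)
e=np.array([np.cos(v[2]),np.sin(v[2])]); d=ball[:2]-v[:2]; print('ball local x,y,z',d@e,d@[-e[1],e[0]],ball[2]-.045,'lever angle',np.arctan2(d@e,ball[2]-.045)+.75, 'r',np.hypot(d@e,ball[2]-.045))
kt=blob(it,(0,150,60),(8,255,255),(190,215,150,175)); kw=blob(iw,(0,150,60),(8,255,255),(435,462,122,150)); print(kt,kw)
r=tri([(T,kt[0]),(W,kw[0])]); print('knob',r.x.round(4),r.fun.round(1))
E
python3 fit2.py
```

```text
fixture [0.5409 0.0432 0.052 ] [-1.6, -1.5, -0.2, -0.7, -0.1, -0.1, -1.4, -1.2, -0.2, -1.6, -0.2, -0.2, -0.4, -1.1, -1.5, -0.6, 0.3, -0.4, -4.4, 0.7, 0.0, 1.1, -2.2, 1.4, -0.1, 1.5]
((137.0, 252.5), (np.float64(135.36363636363637), np.float64(251.0)), 7.159010887145996) ((273.0, 28.5), (np.float64(273.1381578947368), np.float64(28.23355263157895)), 15.041708946228027)
ball [0.4829 0.2874 0.1285] [ 0.2 -0.1 -0.1 -0.1]
top 0.74 [140. 279.] 762
top 0.24 [236. 230.] 412
wrist 0.84 [271.  43.] 6375
unit [ 0.4726  0.2871 -0.1396] 0.6237485019416891
ball local x,y,z 0.010202127191546064 0.0017086661218279069 0.08352853628328273 lever angle 0.8715374414956909 r 0.08414927078032325
((0.0, 0.0), (np.float64(nan), np.float64(nan)), 0.0) ((446.5, 136.5), (np.float64(447.2837837837838), np.float64(136.51351351351352)), 9.300638198852539)
knob [0.5048 0.1925 0.7021] [-48.9 128.  -96.8 -37.2]fit2.py:18: RuntimeWarning: Mean of empty slice.
  ys,xs=np.nonzero(m); (cx,cy),rr=cv2.minEnclosingCircle(np.c_[xs,ys].astype(np.float32)); return (cx,cy),(xs.mean(),ys.mean()),rr
  ret = ret.dtype.type(ret / rcount)
```

```bash
python3 - <<'E'
from h import *
pv=np.array([.4726,.2865]); e=np.array([np.cos(-.125),np.sin(-.125)])
def L(th,dz=-.010): return (*(pv+e*.085*np.sin(th-.75)),.045+.085*np.cos(th-.75)+dz)
w=[(.483,.286,.20,173,0),(*L(.87),173,0,1),(*L(.87),173,.75,4)]
for th in (.7,.5,.3,.15,0,-.05): w.append((*L(th),173,.75))
w.append((*L(-.05),173,.75,2)); w.append((*L(-.05),173,0,3)); x=L(-.05); w.append((x[0],x[1],.22,173,0))
plan(w)
E
```

```text
0 0.999 -0.236 0.957 0 0 -0.882; 0 0.999 -0.236 0.957 0 0 -0.882; 0 0.999 -0.236 0.957 0 0 -0.882; 0 0.999 -0.236 0.957 0 0 -0.882; 0 0.999 -0.236 0.957 0 0 -0.882; 0 0.999 -0.236 0.957 0 0 -0.882; 0 0.999 -0.236 0.957 0 0 -0.882; 0 0.999 -0.236 0.957 0 0 -0.882; 0 0.999 -0.236 0.957 0 0 -0.882; 0 0.999 -0.236 0.957 0 0 -0.882; 0 0.999 -0.236 0.957 0 0 -0.882; 0 0.999 -0.236 0.957 0 0 -0.882; 0 0.999 -0.236 0.957 0 0 -0.882; 0 0.999 -0.236 0.957 0 0 -0.882
--
0 0.02 0.043 0.045 0 0 -0.041; 0 0.021 0.038 0.582 0 0 -0.041; 0 0.021 0.038 0.582 0 0 -0.041; 0 0.021 0.038 0.582 0 0 -0.041; 0 0.021 0.038 0.582 0 0 -0.041; 0 0.021 0.038 0.582 0 0 -0.041; 0.75 0.021 0.038 0.582 0 0 -0.041; 0.75 0.021 0.038 0.582 0 0 -0.041; 0.75 0.021 0.038 0.582 0 0 -0.041; 0.75 0.021 0.038 0.582 0 0 -0.041; 0.75 0.021 0.038 0.582 0 0 -0.041; 0.75 0.117 0.032 0.579 0 0 -0.041; 0.75 0.228 0.025 0.595 0 0 -0.041; 0.75 0.334 0.019 0.634 0 0 -0.041; 0.75 0.408 0.014 0.677 0 0 -0.041; 0.75 0.474 0.01 0.73 0 0 -0.041; 0.75 0.494 0.009 0.75 0 0 -0.041; 0.75 0.494 0.009 0.75 0 0 -0.041; 0.75 0.494 0.009 0.75 0 0 -0.041; 0.75 0.494 0.009 0.75 0 0 -0.041
--
0 0 0 -0 0 0 0; 0 0 0 -0 0 0 0; 0 0 0 -0 0 0 0; 0 0 0 -0 0 0 0; 0 0 0 -0.839 0 0 0; 0 0 0 -0.839 0 0 0; 0 0 0 -0.839 0 0 0; 0 0 0 -0.839 0 0 0; 0 0 0 -0.839 0 0 0
--
end [0.4121 0.2941 0.22  ] 173.04 rows 43
```

Request:
{"op": "play_rows", "data": {
  "rows": "0 0.999 -0.236 0.957 0 0 -0.882; 0 0.999 -0.236 0.957 0 0 -0.882; 0 0.999 -0.236 0.957 0 0 -0.882; 0 0.999 -0.236 0.957 0 0 -0.882; 0 0.999 -0.236 0.957 0 0 -0.882; 0 0.999 -0.236 0.957 0 0 -0.882; 0 0.999 -0.236 0.957 0 0 -0.882; 0 0.999 -0.236 0.957 0 0 -0.882; 0 0.999 -0.236 0.957 0 0 -0.882; 0 0.999 -0.236 0.957 0 0 -0.882; 0 0.999 -0.236 0.957 0 0 -0.882; 0 0.999 -0.236 0.957 0 0 -0.882; 0 0.999 -0.236 0.957 0 0 -0.882; 0 0.999 -0.236 0.957 0 0 -0.882",
  "grip_force": 12
}}

```text
time: 4.95
eef_pos: [0.4845, 0.2797, 0.2065]
ee_rot: [0.0, 0.094, 0.996, -0.0]
ft_force: [-0.4, 0.7, 0.1]
gripper_width: 0.0934
grasp_force: 0.0
```

Request:
{"op": "play_rows", "data": {
  "rows": "0 0.02 0.043 0.045 0 0 -0.041; 0 0.021 0.038 0.582 0 0 -0.041; 0 0.021 0.038 0.582 0 0 -0.041; 0 0.021 0.038 0.582 0 0 -0.041; 0 0.021 0.038 0.582 0 0 -0.041; 1 0.021 0.038 0.582 0 0 -0.041; 1 0.021 0.038 0.582 0 0 -0.041; 1 0.021 0.038 0.582 0 0 -0.041; 1 0.021 0.038 0.582 0 0 -0.041; 1 0.021 0.038 0.582 0 0 -0.041; 1 0.021 0.038 0.582 0 0 -0.041; 1 0.021 0.038 0.582 0 0 -0.041; 1 0.021 0.038 0.582 0 0 -0.041"
}}

```text
time: 6.03
eef_pos: [0.4825, 0.2861, 0.1193]
ee_rot: [0.0, 0.06, 0.998, 0.0]
ft_force: [0.5, 0.5, -0.8]
gripper_width: 0.0439
grasp_force: 0.0
```

Request:
{"op": "play_rows", "data": {
  "rows": "1 0 0 0 0 0 0; 1 0 0 0 0 0 0; 1 0 0 0 0 0 0; 1 0 0 0 0 0 0; 1 0 0 0 0 0 0; 1 0 0 0 0 0 0"
}}

```text
time: 6.53
eef_pos: [0.4825, 0.2866, 0.1192]
ee_rot: [0.0, 0.06, 0.998, 0.001]
ft_force: [2.0, 4.8, -1.4]
gripper_width: 0.0238
grasp_force: 12.0
```

Request:
{"op": "play_rows", "data": {
  "rows": "1 0.096 0 -0.003 0 0 0; 1 0.207 0 0.013 0 0 0; 1 0.313 0 0.052 0 0 0; 1 0.387 0 0.095 0 0 0; 1 0.453 0 0.148 0 0 0; 1 0.473 0 0.168 0 0 0; 1 0.473 0 0.168 0 0 0; 1 0.473 0 0.168 0 0 0"
}}

```text
time: 7.2
eef_pos: [0.4117, 0.2962, 0.0948]
ee_rot: [0.0, 0.06, 0.998, 0.002]
ft_force: [-4.4, 13.1, 3.7]
gripper_width: 0.0241
grasp_force: 12.0
```

```bash
python3 - <<'E'
from h import *
s=robot.read_state(); print({k:np.round(s[k],3) for k in('time','eef_pos','ft_force','gripper_width','grasp_force')})
E
```

```text
{'time': np.float64(7.2), 'eef_pos': array([0.412, 0.296, 0.095]), 'ft_force': array([-4.434, 13.136,  3.726]), 'gripper_width': np.float64(0.024), 'grasp_force': np.float64(12.0)}
```

Request:
{"op": "play_rows", "data": {
  "rows": "1 0.02 0.01 0.02 0 0 0; 1 0.04 0.01 0.04 0 0 0; 1 0.04 0.01 0.04 0 0 0; 1 0.04 0.01 0.04 0 0 0"
}}

```text
time: 7.53
eef_pos: [0.4063, 0.2971, 0.0889]
ee_rot: [0.0, 0.06, 0.998, 0.0]
ft_force: [-5.2, -0.7, 8.3]
gripper_width: 0.0229
grasp_force: 12.2
```

```bash
python3 - <<'E'
from h import *
s=robot.read_state(); print({k:np.round(s[k],3) for k in('time','eef_pos','ft_force','gripper_width','grasp_force')})
E
```

```text
{'time': np.float64(7.533), 'eef_pos': array([0.406, 0.297, 0.089]), 'ft_force': array([-5.189, -0.662,  8.302]), 'gripper_width': np.float64(0.023), 'grasp_force': np.float64(12.168)}
```

Request:
{"op": "play_rows", "data": {
  "rows": "0 0 0 0 0 0 0; 0 0 0 0 0 0 0; 0 0 0 0 0 0 0; 0 0 0 0 0 0 0; 0 0 0 -0.3 0 0 0; 0 0 0 -1 0 0 0; 0 0 0 -1 0 0 0; 0 0 0 -1 0 0 0; 0 0 0 -1 0 0 0; 0 0 0 -1 0 0 0"
}}

```text
time: 8.37
eef_pos: [0.4067, 0.297, 0.2394]
ee_rot: [0.001, 0.06, 0.998, 0.001]
ft_force: [-0.5, 1.2, -1.4]
gripper_width: 0.0852
grasp_force: 0.0
```

```bash
python3 - <<'E'
from h import *
W=cam('wrist'); im=snap('wrist'); S=snap('side')
a=im; b=cv2.resize(S[290:400,190:300],None,fx=4,fy=4,interpolation=cv2.INTER_CUBIC)
h=np.zeros((480,640+440-280,3),np.uint8); h[:,:360]=a[:,140:500]; h[:440,360:]=b
cv2.imwrite('pics/lev2.png',h[:,:,::-1])
m=cv2.inRange(cv2.cvtColor(im,cv2.COLOR_RGB2HSV),(22,130,90),(35,255,255)); n,l,s,c=cv2.connectedComponentsWithStats(m); print(s[1:][s[1:,4]>60],c[1:][s[1:,4]>60]); print(robot.read_state()['eef_pos'])
for uv in c[1:][s[1:,4]>60]: print(unproj(W,uv,.107))
print('expected ball px off', [proj(W,(.4726+np.cos(-.125)*-.058,.2871+.007,.107))])
E
```

```text
[[301 219  29  29 613]] [[314.862969   232.94290375]]
[0.40602553 0.29657471 0.23684166]
[0.4164126  0.29560724 0.107     ]
expected ball px off [array([312.80107827, 231.54823085])]
```

View pics/lev2.png

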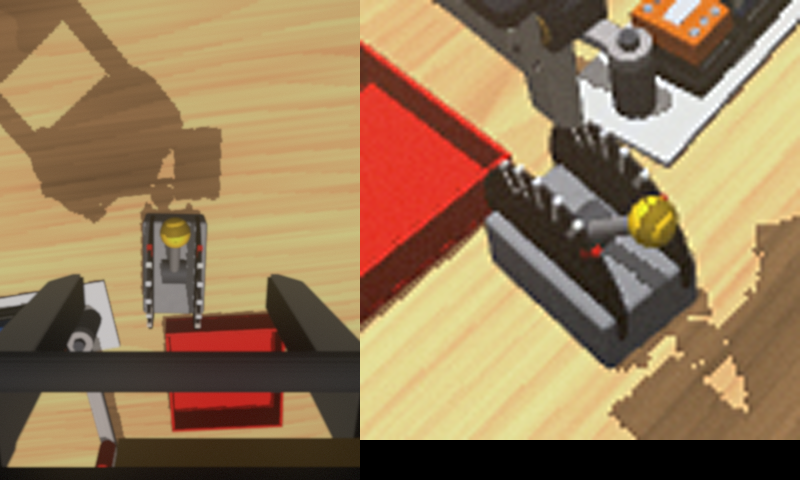

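Crop: the lever shaft lies along the red marks, with the ball at (175,233) in the wrist part. The tool slid about 10 mm past the stopped ball, so the lever looks to be at its stop. I'll confirm with a fit of the unit and plan the first pick along with it.

```bash
sed -n '/^def um/,/return m$/p' fit2.py > um.txt; (echo 'from h import *'; cat um.txt) > um.py; python3 - <<'E'
from um import *
W=cam('wrist'); snap('wrist'); q=robot.regions_of('wrist','lever_unit'); g=q[0]['region']; print(q[0]['p'],g.sum())
best=None
for t in(-.2,-.1,0):
    r=minimize(lambda v:1-(lambda k:(k&g).sum()/(k|g).sum())(um(W,v)),[.47,.287,t],method='Nelder-Mead',options=dict(initial_simplex=[[.47,.287,t],[.48,.287,t],[.47,.295,t],[.47,.287,t+.15]],xatol=2e-4,fatol=1e-4))
    if best is None or r.fun<best.fun: best=r
v=best.x; print('unit',v.round(4),1-best.fun)
for px in [(290,247),(340,247)]: print('red mark',unproj(W,px,.045+.056*.73).round(4))
for th in(0,.05,.1,.2):
    x=-.085*np.sin(.75-th); print(th,proj(W,(v[0]+np.cos(v[2])*x,v[1]+np.sin(v[2])*x,.045+.085*np.cos(.75-th))).round(1))
# plan: fixture poses
f=np.array([.5409,.0432]);t=.052;R=np.array([[np.cos(t),-np.sin(t)],[np.sin(t),np.cos(t)]])
for i,y in enumerate([-.092,-.046,0,.046,.092]): print('nest',i,(f+R@[0,y]).round(4))
print('post',(f+R@[0,.14]).round(4),'knob closed',(f+R@[0,.01]).round(4))
E
```

```text
0.85 6538
unit [ 0.4745  0.2881 -0.1423] 0.958217270194986
red mark [0.4305 0.2714 0.0859]
red mark [0.4357 0.3143 0.0859]
0 [316.9 235.8]
0.05 [316.8 240.6]
0.1 [316.7 245.6]
0.2 [316.5 255.9]
nest 0 [ 0.5457 -0.0487]
nest 1 [ 0.5433 -0.0027]
nest 2 [0.5409 0.0432]
nest 3 [0.5385 0.0891]
nest 4 [0.5361 0.1351]
post [0.5336 0.183 ] knob closed [0.5404 0.0532]
```

```bash
cat >> h.py <<'E'
def pick(x,y,z,yaw,zt=.15): return [(x,y,zt,yaw,.3,1),(x,y,z,yaw,.3,2),(x,y,z,yaw,1,5),(x,y,zt,yaw,1)]
def place(x,y,z,yaw,zt=.15): return [(x,y,zt,yaw,1,1),(x,y,z,yaw,1,2),(x,y,z,yaw,.35,3),(x,y,zt,yaw,.35)]
E
python3 - <<'E'
from h import *
plan(pick(.5361,.1351,.020,93)+place(.6158,.3554,.022,86))
E
```

```text
0.3 -0.991 -0.964 0.577 0 0 0.89; 0.3 -0.991 -0.964 0.577 0 0 0.89; 0.3 -0.991 -0.964 0.577 0 0 0.89; 0.3 -0.991 -0.964 0.577 0 0 0.89; 0.3 -0.991 -0.964 0.577 0 0 0.89; 0.3 -0.991 -0.964 0.577 0 0 0.89; 0.3 -0.991 -0.964 0.577 0 0 0.89; 0.3 -0.991 -0.964 0.577 0 0 0.89; 0.3 -0.991 -0.964 0.577 0 0 0.89; 0.3 -0.991 -0.964 0.577 0 0 0.89; 0.3 -0.991 -0.964 0.577 0 0 0.89; 0.3 -0.991 -0.964 0.577 0 0 0.89; 0.3 -0.991 -0.964 0.577 0 0 0.89; 0.3 -0.991 -0.964 0.577 0 0 0.89
--
0.3 -0 -0 0.866 0 0 0; 0.3 -0 -0 0.866 0 0 0; 0.3 -0 -0 0.866 0 0 0; 0.3 -0 -0 0.866 0 0 0; 0.3 -0 -0 0.866 0 0 0; 0.3 -0 -0 0.866 0 0 0; 0.3 -0 -0 0.866 0 0 0; 1 -0 -0 0.866 0 0 0; 1 -0 -0 0.866 0 0 0; 1 -0 -0 0.866 0 0 0; 1 -0 -0 0.866 0 0 0; 1 -0 -0 0.866 0 0 0; 1 -0 -0 0.866 0 0 0; 1 -0 -0 -0 0 0 0; 1 -0 -0 -0 0 0 0; 1 -0 -0 -0 0 0 0; 1 -0 -0 -0 0 0 0; 1 -0 -0 -0 0 0 0
--
1 0.999 0.422 -0 0 0 0.054; 1 0.999 0.422 -0 0 0 0.054; 1 0.999 0.422 -0 0 0 0.054; 1 0.999 0.422 -0 0 0 0.054; 1 0.999 0.422 -0 0 0 0.054; 1 0.999 0.422 -0 0 0 0.054
--
1 0.454 0.147 -0 0 0 0.024; 1 0.454 0.147 -0 0 0 0.024; 1 0.454 0.147 -0 0 0 0.024; 1 0.454 0.147 -0 0 0 0.024; 1 0.454 0.147 0.853 0 0 0.024; 1 0.454 0.147 0.853 0 0 0.024; 1 0.454 0.147 0.853 0 0 0.024; 1 0.454 0.147 0.853 0 0 0.024; 1 0.454 0.147 0.853 0 0 0.024; 1 0.454 0.147 0.853 0 0 0.024; 1 0.454 0.147 0.853 0 0 0.024; 0.35 0.454 0.147 0.853 0 0 0.024; 0.35 0.454 0.147 0.853 0 0 0.024; 0.35 0.454 0.147 0.853 0 0 0.024; 0.35 0.454 0.147 0.853 0 0 0.024; 0.35 0.454 0.147 -0 0 0 0.024; 0.35 0.454 0.147 -0 0 0 0.024; 0.35 0.454 0.147 -0 0 0 0.024; 0.35 0.454 0.147 -0 0 0 0.024; 0.35 0.454 0.147 -0 0 0 0.024
--
end [0.6157 0.3555 0.15  ] 85.99 rows 58
```

Request:
{"op": "play_rows", "data": {
  "rows": "0.3 -0.991 -0.964 0.577 0 0 0.89; 0.3 -0.991 -0.964 0.577 0 0 0.89; 0.3 -0.991 -0.964 0.577 0 0 0.89; 0.3 -0.991 -0.964 0.577 0 0 0.89; 0.3 -0.991 -0.964 0.577 0 0 0.89; 0.3 -0.991 -0.964 0.577 0 0 0.89; 0.3 -0.991 -0.964 0.577 0 0 0.89; 0.3 -0.991 -0.964 0.577 0 0 0.89; 0.3 -0.991 -0.964 0.577 0 0 0.89; 0.3 -0.991 -0.964 0.577 0 0 0.89; 0.3 -0.991 -0.964 0.577 0 0 0.89; 0.3 -0.991 -0.964 0.577 0 0 0.89; 0.3 -0.991 -0.964 0.577 0 0 0.89; 0.3 -0.991 -0.964 0.577 0 0 0.89; 0.3 -0.991 -0.964 0.577 0 0 0.89",
  "grip_force": 30
}}

```text
time: 9.82
eef_pos: [0.5364, 0.1354, 0.1512]
ee_rot: [-0.0, 0.687, 0.727, -0.0]
ft_force: [-0.3, 0.4, 0.1]
gripper_width: 0.065
grasp_force: 0.0
```

```bash
cat > nest.py <<'E'
from h import *
# fit the bright/black nest frame from the wrist: refine seated modules
W=cam('wrist'); im=snap('wrist'); s=robot.read_state(); print(s['eef_pos'].round(4),s['ee_rot'].round(4))
for n in('faulty1','mod1'):
    for r in robot.regions_of('wrist',n):
        if r['p']<.4: continue
        x0=unproj(W,r['at'],.03)
        if abs(x0[0]-.54)>.04 or abs(x0[1]-.043)>.14: continue
        v,i=fitbox(W,r['region'],x0,MOD,.006,[-10,3,15]); print(n,round(r['p'],2),np.round(r['at']),v.round(4),i.round(3))
E
python3 nest.py; python3 - <<'E'
from h import *
E
```

```text
[0.5364 0.1354 0.1512] [-1.000e-04  6.874e-01  7.263e-01 -1.000e-04]
faulty1 0.89 [316. 400.] [ 0.5472 -0.0312  0.0699] 0.212
faulty1 0.59 [316. 225.] [0.5373 0.1355 0.0513] 0.976
mod1 0.78 [318. 283.] [0.5399 0.0882 0.0534] 0.955
```

Request:
{"op": "play_rows", "data": {
  "rows": "0.3 0 0 0.866 0 0 0; 0.3 0 0 0.866 0 0 0; 0.3 0 0 0.866 0 0 0; 0.3 0 0 0.866 0 0 0; 0.3 0 0 0.866 0 0 0; 0.3 0 0 0.866 0 0 0; 1 0 0 0.866 0 0 0; 1 0 0 0.866 0 0 0; 1 0 0 0.866 0 0 0; 1 0 0 0.866 0 0 0; 1 0 0 0.866 0 0 0; 1 0 0 0.866 0 0 0; 1 0 0 0.866 0 0 0; 1 0 0 0 0 0 0; 1 0 0 0 0 0 0; 1 0 0 0 0 0 0; 1 0 0 0 0 0 0; 1 0 0 0 0 0 0"
}}

```text
time: 11.47
eef_pos: [0.5376, 0.1356, 0.1549]
ee_rot: [0.002, 0.688, 0.725, 0.002]
ft_force: [-0.4, 0.2, -2.1]
gripper_width: 0.0477
grasp_force: 30.0
```

Request:
{"op": "play_rows", "data": {
  "rows": "1 0.999 0.422 0 0 0 0.054; 1 0.999 0.422 0 0 0 0.054; 1 0.999 0.422 0 0 0 0.054; 1 0.999 0.422 0 0 0 0.054; 1 0.999 0.422 0 0 0 0.054; 1 0.999 0.422 0 0 0 0.054"
}}

```text
time: 11.97
eef_pos: [0.5912, 0.2895, 0.1485]
ee_rot: [-0.001, 0.718, 0.696, -0.002]
ft_force: [-1.1, -0.9, -1.4]
gripper_width: 0.0476
grasp_force: 30.0
```

Request:
{"op": "play_rows", "data": {
  "rows": "1 0.454 0.147 0 0 0 0.024; 1 0.454 0.147 0 0 0 0.024; 1 0.454 0.147 0 0 0 0.024; 1 0.454 0.147 0 0 0 0.024; 1 0.454 0.147 0.853 0 0 0.024; 1 0.454 0.147 0.853 0 0 0.024; 1 0.454 0.147 0.853 0 0 0.024; 1 0.454 0.147 0.853 0 0 0.024; 1 0.454 0.147 0.853 0 0 0.024; 1 0.454 0.147 0.853 0 0 0.024; 0.35 0.454 0.147 0.853 0 0 0.024; 0.35 0.454 0.147 0.853 0 0 0.024; 0.35 0.454 0.147 0.853 0 0 0.024; 0.35 0.454 0.147 0.853 0 0 0.024; 0.35 0.454 0.147 0 0 0 0.024; 0.35 0.454 0.147 0 0 0 0.024; 0.35 0.454 0.147 0 0 0 0.024; 0.35 0.454 0.147 0 0 0 0.024; 0.35 0.454 0.147 0 0 0 0.024; 0.35 0.454 0.147 0 0 0 0.024"
}}

```text
time: 13.63
eef_pos: [0.616, 0.3557, 0.1514]
ee_rot: [0.0, 0.731, 0.682, 0.0]
ft_force: [0.1, -0.2, -1.4]
gripper_width: 0.06
grasp_force: 0.0
```

```bash
python3 - <<'E'
from h import *
snap('top'); 
for n in('faulty1','mod1'):
    for r in robot.regions_of('top',n): print(n,round(r['p'],2),np.round(r['at']))
plan(pick(.5438,-.0027,.020,93)+place(.6118,.2994,.022,86))
E
```

```text
faulty1 0.88 [299. 226.]
faulty1 0.67 [124. 193.]
mod1 0.97 [348. 308.]
mod1 0.96 [436. 271.]
mod1 0.89 [505. 279.]
mod1 0.83 [426. 207.]
mod1 0.83 [494. 214.]
mod1 0.66 [257. 229.]
mod1 0.56 [448. 359.]
0.3 -0.999 -0.128 -0.001 0 0 -0.032; 0.3 -0.999 -0.128 -0.001 0 0 -0.032; 0.3 -0.999 -0.128 -0.001 0 0 -0.032; 0.3 -0.999 -0.128 -0.001 0 0 -0.032; 0.3 -0.999 -0.128 -0.001 0 0 -0.032; 0.3 -0.999 -0.128 -0.001 0 0 -0.032
--
0.3 -0.999 -0.18 -0.002 0 0 -0.033; 0.3 -0.999 -0.18 -0.002 0 0 -0.033; 0.3 -0.999 -0.18 -0.002 0 0 -0.033; 0.3 -0.999 -0.18 -0.002 0 0 -0.033; 0.3 -0.999 -0.18 -0.002 0 0 -0.033; 0.3 -0.999 -0.18 -0.002 0 0 -0.033
--
0.3 -0.402 -0.094 -0 0 0 -0.013; 0.3 -0.402 -0.094 -0 0 0 -0.013; 0.3 -0.402 -0.094 -0 0 0 -0.013; 0.3 -0.402 -0.094 -0 0 0 -0.013; 0.3 -0.402 -0.094 0.867 0 0 -0.013; 0.3 -0.402 -0.094 0.867 0 0 -0.013; 0.3 -0.402 -0.094 0.867 0 0 -0.013; 0.3 -0.402 -0.094 0.867 0 0 -0.013; 0.3 -0.402 -0.094 0.867 0 0 -0.013; 0.3 -0.402 -0.094 0.867 0 0 -0.013; 0.3 -0.402 -0.094 0.867 0 0 -0.013; 1 -0.402 -0.094 0.867 0 0 -0.013; 1 -0.402 -0.094 0.867 0 0 -0.013; 1 
[... 358 characters left out ...]
0.281 -0 0 0 0.039; 1 0.999 0.281 -0 0 0 0.039
--
1 0.999 0.216 -0 0 0 0.039; 1 0.999 0.216 -0 0 0 0.039; 1 0.999 0.216 -0 0 0 0.039; 1 0.999 0.216 -0 0 0 0.039; 1 0.999 0.216 -0 0 0 0.039; 1 0.999 0.216 -0 0 0 0.039
--
1 0.005 0 -0 0 0 -0; 1 0.005 0 -0 0 0 -0; 1 0.005 0 0.853 0 0 -0; 1 0.005 0 0.853 0 0 -0; 1 0.005 0 0.853 0 0 -0; 1 0.005 0 0.853 0 0 -0; 1 0.005 0 0.853 0 0 -0; 1 0.005 0 0.853 0 0 -0; 1 0.005 0 0.853 0 0 -0; 0.35 0.005 0 0.853 0 0 -0; 0.35 0.005 0 0.853 0 0 -0; 0.35 0.005 0 0.853 0 0 -0; 0.35 0.005 0 0.853 0 0 -0; 0.35 0.005 0 -0 0 0 -0; 0.35 0.005 0 -0 0 0 -0; 0.35 0.005 0 -0 0 0 -0; 0.35 0.005 0 -0 0 0 -0; 0.35 0.005 0 -0 0 0 -0
--
end [0.6117 0.2994 0.15  ] 85.99 rows 64
```

Request:
{"op": "play_rows", "data": {
  "rows": "0.3 -0.999 -0.128 -0.001 0 0 -0.032; 0.3 -0.999 -0.128 -0.001 0 0 -0.032; 0.3 -0.999 -0.128 -0.001 0 0 -0.032; 0.3 -0.999 -0.128 -0.001 0 0 -0.032; 0.3 -0.999 -0.128 -0.001 0 0 -0.032; 0.3 -0.999 -0.128 -0.001 0 0 -0.032"
}}

```text
time: 14.28
eef_pos: [0.5861, 0.2064, 0.1508]
ee_rot: [-0.0, 0.715, 0.699, -0.0]
ft_force: [0.4, 0.0, -0.2]
gripper_width: 0.065
grasp_force: 0.0
```

Request:
{"op": "play_rows", "data": {
  "rows": "0.3 -0.999 -0.18 -0.002 0 0 -0.033; 0.3 -0.999 -0.18 -0.002 0 0 -0.033; 0.3 -0.999 -0.18 -0.002 0 0 -0.033; 0.3 -0.999 -0.18 -0.002 0 0 -0.033; 0.3 -0.999 -0.18 -0.002 0 0 -0.033; 0.3 -0.999 -0.18 -0.002 0 0 -0.033"
}}

```text
time: 14.78
eef_pos: [0.5566, 0.058, 0.1515]
ee_rot: [-0.0, 0.696, 0.718, -0.0]
ft_force: [0.1, 0.5, 0.2]
gripper_width: 0.065
grasp_force: 0.0
```

Request:
{"op": "play_rows", "data": {
  "rows": "0.3 -0.402 -0.094 0 0 0 -0.013; 0.3 -0.402 -0.094 0 0 0 -0.013; 0.3 -0.402 -0.094 0 0 0 -0.013; 0.3 -0.402 -0.094 0 0 0 -0.013; 0.3 -0.402 -0.094 0.867 0 0 -0.013; 0.3 -0.402 -0.094 0.867 0 0 -0.013; 0.3 -0.402 -0.094 0.867 0 0 -0.013; 0.3 -0.402 -0.094 0.867 0 0 -0.013; 0.3 -0.402 -0.094 0.867 0 0 -0.013; 0.3 -0.402 -0.094 0.867 0 0 -0.013; 1 -0.402 -0.094 0.867 0 0 -0.013; 1 -0.402 -0.094 0.867 0 0 -0.013; 1 -0.402 -0.094 0.867 0 0 -0.013; 1 -0.402 -0.094 0.867 0 0 -0.013; 1 -0.402 -0.094 0.867 0 0 -0.013; 1 -0.402 -0.094 0.867 0 0 -0.013; 1 -0.402 -0.094 0.867 0 0 -0.013"
}}

```text
time: 16.2
eef_pos: [0.5449, -0.0023, 0.023]
ee_rot: [0.0, 0.688, 0.725, 0.001]
ft_force: [-1.3, 3.4, 6.2]
gripper_width: 0.0477
grasp_force: 30.0
```

Request:
{"op": "play_rows", "data": {
  "rows": "1 0 0 -0.867 0 0 0; 1 0 0 -0.867 0 0 0; 1 0 0 -0.867 0 0 0; 1 0 0 -0.867 0 0 0; 1 0 0 -0.867 0 0 0"
}}

```text
time: 16.62
eef_pos: [0.5455, -0.0026, 0.1552]
ee_rot: [0.002, 0.688, 0.725, 0.002]
ft_force: [-0.2, -0.2, -2.0]
gripper_width: 0.0479
grasp_force: 30.0
```

Request:
{"op": "play_rows", "data": {
  "rows": "1 0.999 0.281 0 0 0 0.039; 1 0.999 0.281 0 0 0 0.039; 1 0.999 0.281 0 0 0 0.039; 1 0.999 0.281 0 0 0 0.039; 1 0.999 0.281 0 0 0 0.039; 1 0.999 0.281 0 0 0 0.039"
}}

```text
time: 17.12
eef_pos: [0.5779, 0.1506, 0.1495]
ee_rot: [-0.001, 0.709, 0.705, -0.001]
ft_force: [0.2, -0.1, -2.1]
gripper_width: 0.0474
grasp_force: 30.0
```

Request:
{"op": "play_rows", "data": {
  "rows": "1 0.999 0.216 0 0 0 0.039; 1 0.999 0.216 0 0 0 0.039; 1 0.999 0.216 0 0 0 0.039; 1 0.999 0.216 0 0 0 0.039; 1 0.999 0.216 0 0 0 0.039; 1 0.999 0.216 0 0 0 0.039"
}}

```text
time: 17.62
eef_pos: [0.6119, 0.2988, 0.1501]
ee_rot: [-0.0, 0.731, 0.682, -0.001]
ft_force: [-0.1, -0.4, -1.0]
gripper_width: 0.0474
grasp_force: 30.0
```

Request:
{"op": "play_rows", "data": {
  "rows": "1 0.005 0 0 0 0 0; 1 0.005 0 0 0 0 0; 1 0.005 0 0.853 0 0 0; 1 0.005 0 0.853 0 0 0; 1 0.005 0 0.853 0 0 0; 1 0.005 0 0.853 0 0 0; 1 0.005 0 0.853 0 0 0; 1 0.005 0 0.853 0 0 0; 1 0.005 0 0.853 0 0 0; 0.35 0.005 0 0.853 0 0 0; 0.35 0.005 0 0.853 0 0 0; 0.35 0.005 0 0.853 0 0 0; 0.35 0.005 0 0.853 0 0 0; 0.35 0.005 0 0 0 0 0; 0.35 0.005 0 0 0 0 0; 0.35 0.005 0 0 0 0 0; 0.35 0.005 0 0 0 0 0; 0.35 0.005 0 0 0 0 0"
}}

```text
time: 19.12
eef_pos: [0.6134, 0.3003, 0.1557]
ee_rot: [0.001, 0.731, 0.682, 0.003]
ft_force: [0.7, 0.4, -0.7]
gripper_width: 0.0604
grasp_force: 0.0
```

```bash
python3 - <<'E'
from h import *
snap('top') 
for r in robot.regions_of('top','faulty1'): print('f',round(r['p'],2),np.round(r['at']))
for r,v,i in mods(.4):
    print(round(r['p'],2),np.round(r['at']),v.round(4),np.degrees(v[2]).round(1),i.round(3))
E
```

```text
f 0.78 [152. 194.]
f 0.44 [136. 187.]
0.83 [422. 208.] [ 0.5805 -0.2534 -0.3681] -21.1 0.91
0.77 [492. 213.] [ 0.5676 -0.3966 -0.352 ] -20.2 0.888
0.71 [435. 273.] [ 0.4554 -0.2716  0.3776] 21.6 0.95
0.63 [349. 307.] [ 0.3855 -0.0967 -1.5857] -90.9 0.937
0.63 [448. 360.] [ 0.288  -0.2969  0.7295] 41.8 0.935
0.61 [202. 162.] [0.693  0.199  0.4427] 25.4 0.203
0.56 [256. 229.] [0.5391 0.0903 0.0083] 0.5 0.869
```

```bash
python3 - <<'E'
from h import *
plan([(.5804,-.2534,.15,69,.3,2)],start=(.6117,.2994,.15,86))
E
```

```text
0.3 -0.999 0.013 0 0 0 0.051; 0.3 -0.999 0.013 0 0 0 0.051; 0.3 -0.999 0.013 0 0 0 0.051; 0.3 -0.999 0.013 0 0 0 0.051; 0.3 -0.999 0.013 0 0 0 0.051; 0.3 -0.999 0.013 0 0 0 0.051
--
0.3 -0.999 0.094 0 0 0 0.051; 0.3 -0.999 0.094 0 0 0 0.051; 0.3 -0.999 0.094 0 0 0 0.051; 0.3 -0.999 0.094 0 0 0 0.051; 0.3 -0.999 0.094 0 0 0 0.051; 0.3 -0.999 0.094 0 0 0 0.051
--
0.3 -0.999 0.175 0 0 0 0.052; 0.3 -0.999 0.175 0 0 0 0.052; 0.3 -0.999 0.175 0 0 0 0.052; 0.3 -0.999 0.175 0 0 0 0.052; 0.3 -0.999 0.175 0 0 0 0.052; 0.3 -0.999 0.175 0 0 0 0.052
--
0.3 -0.653 0.17 0 0 0 0.035; 0.3 -0.653 0.17 0 0 0 0.035; 0.3 -0.653 0.17 0 0 0 0.035; 0.3 -0.653 0.17 0 0 0 0.035; 0.3 -0.653 0.17 0 0 0 0.035; 0.3 -0.653 0.17 0 0 0 0.035
--
end [ 0.5804 -0.2534  0.15  ] 68.99 rows 24
```

Request:
{"op": "play_rows", "data": {
  "rows": "0.3 -0.999 0.013 0 0 0 0.051; 0.3 -0.999 0.013 0 0 0 0.051; 0.3 -0.999 0.013 0 0 0 0.051; 0.3 -0.999 0.013 0 0 0 0.051; 0.3 -0.999 0.013 0 0 0 0.051; 0.3 -0.999 0.013 0 0 0 0.051"
}}

```text
time: 19.77
eef_pos: [0.6033, 0.1488, 0.1504]
ee_rot: [-0.001, 0.759, 0.651, -0.001]
ft_force: [-0.0, -0.4, 0.5]
gripper_width: 0.0651
grasp_force: 0.0
```

Request:
{"op": "play_rows", "data": {
  "rows": "0.3 -0.999 0.094 0 0 0 0.051; 0.3 -0.999 0.094 0 0 0 0.051; 0.3 -0.999 0.094 0 0 0 0.051; 0.3 -0.999 0.094 0 0 0 0.051; 0.3 -0.999 0.094 0 0 0 0.051; 0.3 -0.999 0.094 0 0 0 0.051"
}}

```text
time: 20.27
eef_pos: [0.5952, -0.0004, 0.1509]
ee_rot: [-0.001, 0.784, 0.621, -0.0]
ft_force: [0.3, 0.6, 0.3]
gripper_width: 0.0652
grasp_force: 0.0
```

Request:
{"op": "play_rows", "data": {
  "rows": "0.3 -0.999 0.175 0 0 0 0.052; 0.3 -0.999 0.175 0 0 0 0.052; 0.3 -0.999 0.175 0 0 0 0.052; 0.3 -0.999 0.175 0 0 0 0.052; 0.3 -0.999 0.175 0 0 0 0.052; 0.3 -0.999 0.175 0 0 0 0.052"
}}

```text
time: 20.77
eef_pos: [0.5869, -0.1516, 0.1511]
ee_rot: [-0.001, 0.809, 0.588, -0.0]
ft_force: [-0.5, -0.3, -0.6]
gripper_width: 0.0651
grasp_force: 0.0
```

Request:
{"op": "play_rows", "data": {
  "rows": "0.3 -0.653 0.17 0 0 0 0.035; 0.3 -0.653 0.17 0 0 0 0.035; 0.3 -0.653 0.17 0 0 0 0.035; 0.3 -0.653 0.17 0 0 0 0.035; 0.3 -0.653 0.17 0 0 0 0.035; 0.3 -0.653 0.17 0 0 0 0.035; 0.3 -0.653 0.17 0 0 0 0.035"
}}

```text
time: 21.35
eef_pos: [0.5814, -0.2512, 0.1518]
ee_rot: [-0.0, 0.824, 0.567, 0.0]
ft_force: [-0.4, -0.2, 0.7]
gripper_width: 0.0653
grasp_force: 0.0
```

```bash
cat > see.py <<'E'
# refine the module under the gripper with the wrist camera, plan the pick and the placing
import sys
from h import *
def see(nest,x0=None,doplan=True):
    s=robot.read_state(); W=cam('wrist',s); im=snap('wrist'); tp=s['eef_pos']; best=None
    for r in robot.regions_of('wrist','mod1'):
        a=unproj(W,r['at'],.025)
        if np.linalg.norm(a[:2]-tp[:2])<.06 and r['region'].sum()>200:
            v,i=fitbox(W,r['region'],a,MOD); col=im[r['region']].mean(0)
            print(round(r['p'],2),np.round(r['at']),v.round(4),np.degrees(v[2]).round(1),i.round(3),col.round())
            if best is None or i>best[1]: best=(v,i)
    v=best[0]; yaw=(np.degrees(v[2])+90)%180
    f=np.array([.5412,.0432]);t=.052; n=f+np.array([-np.sin(t),np.cos(t)])*.046*(nest-2)
    q=s['ee_rot']; M=Ro.from_quat([q[1],q[2],q[3],q[0]]).as_matrix(); cy=np.degrees(np.arctan2(M[1,0],M[0,0]))
    print('yaw now',cy.round(2))
    plan([(v[0],v[1],.15,yaw,.3,0),(v[0],v[1],.014,yaw,.3,2),(v[0],v[1],.014,yaw,1,6),(v[0],v[1],.12,yaw,1)]); print('== place')
    plan([(n[0],n[1],.12,93,1,2),(n[0],n[1],.021,93,1,3),(n[0],n[1],.021,93,.35,3),(n[0],n[1],.15,93,.3)],start=(v[0],v[1],.12,yaw))
see(int(sys.argv[1]))
E
python3 see.py 1
```

```text
0.95 [315. 225.] [ 0.5833 -0.2541 -0.3401] -19.5 0.966 [64. 85. 95.]
yaw now 69.1
0.3 -0.01 0.018 0.013 0 0 -0.016; 0.3 -0.01 0.018 0.92 0 0 -0.016; 0.3 -0.01 0.018 0.92 0 0 -0.016; 0.3 -0.01 0.018 0.92 0 0 -0.016; 0.3 -0.01 0.018 0.92 0 0 -0.016; 0.3 -0.01 0.018 0.92 0 0 -0.016; 0.3 -0.01 0.018 0.92 0 0 -0.016; 0.3 -0.01 0.018 0.92 0 0 -0.016; 1 -0.01 0.018 0.92 0 0 -0.016; 1 -0.01 0.018 0.92 0 0 -0.016; 1 -0.01 0.018 0.92 0 0 -0.016; 1 -0.01 0.018 0.92 0 0 -0.016; 1 -0.01 0.018 0.92 0 0 -0.016; 1 -0.01 0.018 0.92 0 0 -0.016; 1 -0.01 0.018 0.92 0 0 -0.016; 1 -0.01 0.018 0.213 0 0 -0.016; 1 -0.01 0.018 0.213 0 0 -0.016; 1 -0.01 0.018 0.213 0 0 -0.016; 1 -0.01 0.018 0.213 0 0 -0.016
--
end [ 0.5833 -0.2541  0.12  ] 70.51 rows 19
== place
1 0.999 -0.542 0 0 0 -0.167; 1 0.999 -0.542 0 0 0 -0.167; 1 0.999 -0.542 0 0 0 -0.167; 1 0.999 -0.542 0 0 0 -0.167; 1 0.999 -0.542 0 0 0 -0.167; 1 0.999 -0.542 0 0 0 -0.167; 1 0.999 -0.542 0 0 0 -0.167
--
1 0.545 -0.13 0 0 0 -0.083; 1 0.545 -0.13 0 0 0 -0.083; 1 0.545 -0.13 0 0 0 -0.083; 1 0.545 -0.13 0 0 0 -0.083; 1 0.545 -0.13 0 0 0 -0.083; 1 0.545 -0.13 0 0 0 -0.083; 1 0.545 -0.13 0.66 0 0 -0.083; 1 0.545 -0.13 0.66 0 0 -0.083; 1 0.545 -0.13 0.66 0 0 -0.083; 1 0.545 -0.13 0.66 0 0 -0.083; 1 0.545 -0.13 0.66 0 0 -0.083; 1 0.545 -0.13 0.66 0 0 -0.083; 1 0.545 -0.13 0.66 0 0 -0.083; 0.35 0.545 -0.13 0.66 0 0 -0.083; 0.35 0.545 -0.13 0.66 0 0 -0.083; 0.35 0.545 -0.13 0.66 0 0 -0.083; 0.35 0.545 -0.13 0.66 0 0 -0.083
--
0.3 0 0 -0.86 0 0 0; 0.3 0 0 -0.86 0 0 0; 0.3 0 0 -0.86 0 0 0; 0.3 0 0 -0.86 0 0 0; 0.3 0 0 -0.86 0 0 0
--
end [ 0.5436 -0.0027  0.15  ] 93.01 rows 29
```

```bash
sed -i "s/^    s=robot.read_state(); W=cam/    [robot.read_camera('wrist') for _ in range(3)]; s=robot.read_state(); print(s['eef_pos'].round(4)); W=cam/" see.py; python3 see.py 1 | cut -c1-150
```

```text
[ 0.581  -0.2525  0.152 ]
0.85 [317. 226.] [ 0.5832 -0.2543 -0.3263] -18.7 0.974 [64. 87. 97.]
yaw now 69.02
0.3 -0.004 0.017 0.013 0 0 -0.026; 0.3 -0.004 0.017 0.92 0 0 -0.026; 0.3 -0.004 0.017 0.92 0 0 -0.026; 0.3 -0.004 0.017 0.92 0 0 -0.026; 0.3 -0.004 0.
--
end [ 0.5831 -0.2543  0.1201] 71.34 rows 19
== place
1 0.999 -0.523 0 0 0 -0.16; 1 0.999 -0.523 0 0 0 -0.16; 1 0.999 -0.523 0 0 0 -0.16; 1 0.999 -0.523 0 0 0 -0.16; 1 0.999 -0.523 0 0 0 -0.16; 1 0.999 -0
--
1 0.555 -0.131 0 0 0 -0.081; 1 0.555 -0.131 0 0 0 -0.081; 1 0.555 -0.131 0 0 0 -0.081; 1 0.555 -0.131 0 0 0 -0.081; 1 0.555 -0.131 0 0 0 -0.081; 1 0.5
--
0.3 -0 0 -0.86 0 0 -0; 0.3 -0 0 -0.86 0 0 -0; 0.3 -0 0 -0.86 0 0 -0; 0.3 -0 0 -0.86 0 0 -0; 0.3 -0 0 -0.86 0 0 -0
--
end [ 0.5436 -0.0027  0.15  ] 92.99 rows 29
```

Request:
{"op": "play_rows", "data": {
  "rows": "0.3 -0.004 0.017 0.013 0 0 -0.026; 0.3 -0.004 0.017 0.92 0 0 -0.026; 0.3 -0.004 0.017 0.92 0 0 -0.026; 0.3 -0.004 0.017 0.92 0 0 -0.026; 0.3 -0.004 0.017 0.92 0 0 -0.026; 0.3 -0.004 0.017 0.92 0 0 -0.026; 0.3 -0.004 0.017 0.92 0 0 -0.026; 1 -0.004 0.017 0.92 0 0 -0.026; 1 -0.004 0.017 0.92 0 0 -0.026; 1 -0.004 0.017 0.92 0 0 -0.026; 1 -0.004 0.017 0.92 0 0 -0.026; 1 -0.004 0.017 0.92 0 0 -0.026; 1 -0.004 0.017 0.92 0 0 -0.026; 1 -0.004 0.017 0.92 0 0 -0.026; 1 -0.004 0.017 0.213 0 0 -0.026; 1 -0.004 0.017 0.213 0 0 -0.026; 1 -0.004 0.017 0.213 0 0 -0.026; 1 -0.004 0.017 0.213 0 0 -0.026; 1 -0.004 0.017 0.213 0 0 -0.026"
}}

```text
time: 23.28
eef_pos: [0.5837, -0.2549, 0.122]
ee_rot: [0.001, 0.812, 0.583, 0.001]
ft_force: [-1.0, -0.2, -2.5]
gripper_width: 0.0477
grasp_force: 30.0
```

Request:
{"op": "play_rows", "data": {
  "rows": "1 0.999 -0.523 0 0 0 -0.16; 1 0.999 -0.523 0 0 0 -0.16; 1 0.999 -0.523 0 0 0 -0.16; 1 0.999 -0.523 0 0 0 -0.16; 1 0.999 -0.523 0 0 0 -0.16; 1 0.999 -0.523 0 0 0 -0.16"
}}

```text
time: 23.78
eef_pos: [0.556, -0.0855, 0.1188]
ee_rot: [-0.001, 0.732, 0.681, -0.0]
ft_force: [-0.3, 0.1, -1.1]
gripper_width: 0.048
grasp_force: 30.0
```

Request:
{"op": "play_rows", "data": {
  "rows": "1 0.555 -0.131 0 0 0 -0.081; 1 0.555 -0.131 0 0 0 -0.081; 1 0.555 -0.131 0 0 0 -0.081; 1 0.555 -0.131 0 0 0 -0.081; 1 0.555 -0.131 0 0 0 -0.081; 1 0.555 -0.131 0 0 0 -0.081; 1 0.555 -0.131 0 0 0 -0.081"
}}

```text
time: 24.37
eef_pos: [0.5435, -0.0043, 0.1196]
ee_rot: [-0.0, 0.689, 0.725, -0.0]
ft_force: [0.1, -0.9, -1.6]
gripper_width: 0.0479
grasp_force: 30.0
```

```bash
cat > held.py <<'E'
# where is the held module relative to the tool? also seated blue for the nest frame
from h import *
[robot.read_camera('wrist') for _ in range(3)]; s=robot.read_state(); W=cam('wrist',s); im=snap('wrist','held.png'); print(s['eef_pos'].round(4),s['gripper_width'])
q=s['ee_rot']; M=Ro.from_quat([q[1],q[2],q[3],q[0]]).as_matrix(); print('yaw',np.degrees(np.arctan2(M[1,0],M[0,0])).round(2))
zb=s['eef_pos'][2]-.014
for r in robot.regions_of('wrist','mod1'):
    if r['p']<.3: continue
    for z0,tag in((zb,'held'),(.006,'seated')):
        a=unproj(W,r['at'],z0+.02); v,i=fitbox(W,r['region'],a,MOD,z0,[-10,3,15])
        print(tag,round(r['p'],2),np.round(r['at']),v.round(4),i.round(3))
E
python3 held.py
```

```text
[ 0.5434 -0.0038  0.1198] 0.047960985391363814
yaw 92.94
held 0.97 [318.  91.] [0.5421 0.075  0.0498] 0.364
seated 0.97 [318.  91.] [0.5396 0.09   0.0591] 0.984
held 0.94 [110. 307.] [ 0.4568 -0.0222  0.7352] 0.06
seated 0.94 [110. 307.] [ 0.3872 -0.0811  0.7197] 0.157
held 0.75 [314. 296.] [ 0.5441 -0.0031  0.048 ] 0.982
seated 0.75 [314. 296.] [ 0.5446 -0.0548  0.6475] 0.395
```

View pics/held.png

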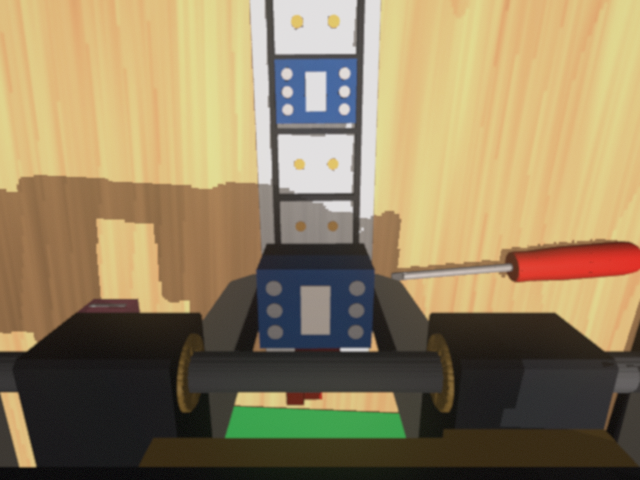

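Wrist view: the held module is at (315,300). Nest 2's pads are at (299,164) and (333,164), nest 1's at (300,226) and (332,226), and nest 4's at (297,21) and (334,21). I'll check the nest centres against these.

```bash
python3 - <<'E'
from h import *
W=cam('wrist')
for n,a,b in((1,(300.5,226),(332.5,226)),(2,(299,164),(333,164)),(4,(297,21),(333.5,21.5))):
    A=unproj(W,a,.006);B=unproj(W,b,.006); print(n,((A+B)/2).round(4),(B-A).round(4))
f=np.array([.5412,.0432]);t=.052
for k in(0,1,2,3,4): print(k,(f+np.array([-np.sin(t),np.cos(t)])*.046*(k-2)).round(4))
# inner wall edges of nest 2 (top edges z=.016): corners
for uv in((279,139),(355,135),(280,194),(355,194)): print(uv,unproj(W,uv,.016).round(4))
E
```

```text
1 [ 0.545 -0.002  0.006] [0.024  0.0012 0.    ]
2 [0.5423 0.0441 0.006 ] [0.0244 0.0013 0.    ]
4 [0.537  0.1364 0.006 ] [0.0239 0.0009 0.    ]
0 [ 0.546  -0.0487]
1 [ 0.5436 -0.0027]
2 [0.5412 0.0432]
3 [0.5388 0.0891]
4 [0.5364 0.1351]
(279, 139) [0.5161 0.0606 0.016 ]
(355, 135) [0.5677 0.0659 0.016 ]
(280, 194) [0.5178 0.0227 0.016 ]
(355, 194) [0.5709 0.0255 0.016 ]
```

Request:
{"op": "play_rows", "data": {
  "rows": "1 0.007 0.006 0.35 0 0 0; 1 0.007 0.006 0.5 0 0 0; 1 0.007 0.006 0.6 0 0 0; 1 0.007 0.006 0.659 0 0 0; 1 0.007 0.006 0.659 0 0 0; 1 0.007 0.006 0.659 0 0 0; 1 0.007 0.006 0.659 0 0 0"
}}

```text
time: 25.2
eef_pos: [0.5446, -0.002, 0.0216]
ee_rot: [0.0, 0.688, 0.725, 0.0]
ft_force: [0.2, -0.3, -0.2]
gripper_width: 0.0478
grasp_force: 30.0
```

Request:
{"op": "play_rows", "data": {
  "rows": "0.35 0 0 0 0 0 0; 0.35 0 0 0 0 0 0; 0.35 0 0 0 0 0 0; 0.35 0 0 0 0 0 0; 0.3 0 0 -0.86 0 0 0; 0.3 0 0 -0.86 0 0 0; 0.3 0 0 -0.86 0 0 0; 0.3 0 0 -0.86 0 0 0; 0.3 0 0 -0.86 0 0 0; 0.3 0 0 -0.86 0 0 0"
}}

```text
time: 26.03
eef_pos: [0.5441, -0.0019, 0.1497]
ee_rot: [0.0, 0.688, 0.725, 0.0]
ft_force: [-0.3, -0.9, -1.0]
gripper_width: 0.0652
grasp_force: 0.0
```

```bash
sed -i "s/\[.5412,.0432\]);t=.052/[.5421,.0440]);t=.055/" see.py; sed -i "s/,'held.png'//" held.py; python3 held.py; python3 - <<'E'
from h import *
snap('top')
for r,v,i in mods(.4): print(round(r['p'],2),np.round(r['at']),v.round(4),np.degrees(v[2]).round(1),i.round(3))
plan([(.5675,-.398,.15,72,.3,2)])
E
```

```text
[ 0.5435 -0.0019  0.1483] 0.0649789494435602
yaw 93.01
held 0.83 [318.  97.] [0.5398 0.0734 0.0532] 0.293
seated 0.83 [318.  97.] [0.5398 0.0897 0.0524] 0.987
held 0.73 [314. 229.] [ 0.5462  0.022  -1.1206] 0.314
seated 0.73 [314. 229.] [ 0.5457 -0.0021  0.0426] 0.97
held 0.6 [125. 301.] [ 0.4602 -0.0211  0.9191] 0.121
seated 0.6 [125. 301.] [ 0.3926 -0.0755  0.7387] 0.39
0.82 [503. 281.] [ 0.44   -0.4072  0.2574] 14.8 0.876
0.76 [356. 307.] [ 0.3838 -0.104  -1.5699] -89.9 0.341
0.7 [450. 357.] [ 0.2869 -0.2962  0.708 ] 40.6 0.93
0.68 [433. 271.] [ 0.4573 -0.2707  0.3412] 19.5 0.922
0.64 [264. 232.] [0.539  0.0783 0.0085] 0.5 0.656
0.61 [493. 216.] [ 0.5677 -0.3963 -0.2367] -13.6 0.93
0.3 -0.999 0.007 -0.002 0 0 0.088; 0.3 -0.999 0.007 -0.002 0 0 0.088; 0.3 -0.999 0.007 -0.002 0 0 0.088; 0.3 -0.999 0.007 -0.002 0 0 0.088; 0.3 -0.999 0.007 -0.002 0 0 0.088; 0.3 -0.999 0.007 -0.002 0 0 0.088
--
0.3 -0.999 0.146 -0.002 0 0 0.089; 0.3 -0.999 0.146 -0.002 0 0 0.089; 0.3 -0.999 0.146 -0.002 0 0 0.089; 0.3 -0.999 0.146 -0.002 0 0 0.089; 0.3 -0.999 0.146 -0.002 0 0 0.089; 0.3 -0.999 0.146 -0.002 0 0 0.089
--
0.3 -0.611 0.179 -0.001 0 0 0.056; 0.3 -0.611 0.179 -0.001 0 0 0.056; 0.3 -0.611 0.179 -0.001 0 0 0.056; 0.3 -0.611 0.179 -0.001 0 0 0.056; 0.3 -0.611 0.179 -0.001 0 0 0.056; 0.3 -0.611 0.179 -0.001 0 0 0.056
--
end [ 0.5675 -0.398   0.15  ] 72.04 rows 18
```

```bash
python3 - <<'E'
from h import *
C=cam('top'); snap('top')
for r in robot.regions_of('top','flux_bottle')[:2]:
    ys,xs=np.nonzero(r['region']); print(r['p'],r['at'],xs.min(),xs.max(),ys.min(),ys.max())
    g=r['region']
    def m(v):
        P=np.array([proj(C,(v[0]+.022*np.cos(a),v[1]+.022*np.sin(a),z)) for a in np.linspace(0,6.28,24) for z in(0,.07)]+[proj(C,(v[0]+.01*np.cos(a),v[1]+.01*np.sin(a),.1)) for a in np.linspace(0,6.28,12)],np.float32)
        k=np.zeros((480,640),np.uint8); cv2.fillConvexPoly(k,cv2.convexHull(P).astype(np.int32),1); return k>0
    q=minimize(lambda v:1-(m(v)&g).sum()/(m(v)|g).sum(),[.68,-.37],method='Nelder-Mead',options=dict(initial_simplex=[[.68,-.37],[.69,-.37],[.68,-.36]])); print(q.x,1-q.fun)
E
```

```text
0.96 [488.4, 154.0] 476 507 139 167
[ 0.6933844  -0.39102997] 0.8527027027027027
```

Request:
{"op": "play_rows", "data": {
  "rows": "0.3 -0.999 0.007 -0.002 0 0 0.088; 0.3 -0.999 0.007 -0.002 0 0 0.088; 0.3 -0.999 0.007 -0.002 0 0 0.088; 0.3 -0.999 0.007 -0.002 0 0 0.088; 0.3 -0.999 0.007 -0.002 0 0 0.088; 0.3 -0.999 0.007 -0.002 0 0 0.088"
}}

```text
time: 26.98
eef_pos: [0.5529, -0.1525, 0.15]
ee_rot: [-0.0, 0.738, 0.675, -0.0]
ft_force: [0.3, 0.9, -0.6]
gripper_width: 0.0651
grasp_force: 0.0
```

Request:
{"op": "play_rows", "data": {
  "rows": "0.3 -0.999 0.146 -0.002 0 0 0.089; 0.3 -0.999 0.146 -0.002 0 0 0.089; 0.3 -0.999 0.146 -0.002 0 0 0.089; 0.3 -0.999 0.146 -0.002 0 0 0.089; 0.3 -0.999 0.146 -0.002 0 0 0.089; 0.3 -0.999 0.146 -0.002 0 0 0.089"
}}

```text
time: 27.48
eef_pos: [0.5622, -0.3026, 0.1503]
ee_rot: [-0.0, 0.782, 0.623, -0.0]
ft_force: [-1.0, 0.7, -0.3]
gripper_width: 0.0655
grasp_force: 0.0
```

Request:
{"op": "play_rows", "data": {
  "rows": "0.3 -0.611 0.179 -0.001 0 0 0.056; 0.3 -0.611 0.179 -0.001 0 0 0.056; 0.3 -0.611 0.179 -0.001 0 0 0.056; 0.3 -0.611 0.179 -0.001 0 0 0.056; 0.3 -0.611 0.179 -0.001 0 0 0.056; 0.3 -0.611 0.179 -0.001 0 0 0.056; 0.3 -0.611 0.179 -0.001 0 0 0.056; 0.3 -0.611 0.179 -0.001 0 0 0.056"
}}

```text
time: 28.15
eef_pos: [0.5681, -0.3967, 0.1512]
ee_rot: [0.0, 0.808, 0.589, 0.0]
ft_force: [-0.2, -0.7, 0.4]
gripper_width: 0.0653
grasp_force: 0.0
```

```bash
python3 see.py 0
```

```text
[ 0.5679 -0.3974  0.1511]
0.63 [319. 216.] [ 0.5703 -0.3962 -0.2783] -15.9 0.974 [ 69.  95. 107.]
yaw now 72.08
0.3 0.015 0.012 0.006 0 0 -0.022; 0.3 0.015 0.012 0.913 0 0 -0.022; 0.3 0.015 0.012 0.913 0 0 -0.022; 0.3 0.015 0.012 0.913 0 0 -0.022; 0.3 0.015 0.012 0.913 0 0 -0.022; 0.3 0.015 0.012 0.913 0 0 -0.022; 0.3 0.015 0.012 0.913 0 0 -0.022; 0.3 0.015 0.012 0.913 0 0 -0.022; 1 0.015 0.012 0.913 0 0 -0.022; 1 0.015 0.012 0.913 0 0 -0.022; 1 0.015 0.012 0.913 0 0 -0.022; 1 0.015 0.012 0.913 0 0 -0.022; 1 0.015 0.012 0.913 0 0 -0.022; 1 0.015 0.012 0.913 0 0 -0.022; 1 0.015 0.012 0.913 0 0 -0.022; 1 0.015 0.012 0.206 0 0 -0.022; 1 0.015 0.012 0.206 0 0 -0.022; 1 0.015 0.012 0.206 0 0 -0.022; 1 0.015 0.012 0.206 0 0 -0.022
--
end [ 0.5702 -0.3962  0.12  ] 74.04 rows 19
== place
1 0.999 -0.359 0 0 0 -0.096; 1 0.999 -0.359 0 0 0 -0.096; 1 0.999 -0.359 0 0 0 -0.096; 1 0.999 -0.359 0 0 0 -0.096; 1 0.999 -0.359 0 0 0 -0.096; 1 0.999 -0.359 0 0 0 -0.096
--
1 0.999 -0.196 0 0 0 -0.092; 1 0.999 -0.196 0 0 0 -0.092; 1 0.999 -0.196 0 0 0 -0.092; 1 0.999 -0.196 0 0 0 -0.092; 1 0.999 -0.196 0 0 0 -0.092; 1 0.999 -0.196 0 0 0 -0.092
--
1 0.247 -0.012 0 0 0 -0.023; 1 0.247 -0.012 0 0 0 -0.023; 1 0.247 -0.012 0 0 0 -0.023; 1 0.247 -0.012 0.66 0 0 -0.023; 1 0.247 -0.012 0.66 0 0 -0.023; 1 0.247 -0.012 0.66 0 0 -0.023; 1 0.247 -0.012 0.66 0 0 -0.023; 1 0.247 -0.012 0.66 0 0 -0.023; 1 0.247 -0.012 0.66 0 0 -0.023; 1 0.247 -0.012 0.66 0 0 -0.023; 0.35 0.247 -0.012 0.66 0 0 -0.023; 0.35 0.247 -0.012 0.66 0 0 -0.023; 0.35 0.247 -0.012 0.66 0 0 -0.023; 0.35 0.247 -0.012 0.66 0 0 -0.023; 0.3 0.247 -0.012 -0.2 0 0 -0.023; 0.3 0.247 -0.012 -0.2 0 0 -0.023; 0.3 0.247 -0.012 -0.2 0 0 -0.023; 0.3 0.247 -0.012 -0.2 0 0 -0.023; 0.3 0.247 -0.012 -0.2 0 0 -0.023
--
end [ 0.5471 -0.0479  0.15  ] 93.04 rows 31
```

Request:
{"op": "play_rows", "data": {
  "rows": "0.3 0.015 0.012 0.006 0 0 -0.022; 0.3 0.015 0.012 0.6 0 0 -0.022; 0.3 0.015 0.012 0.854 0 0 -0.022; 0.3 0.015 0.012 0.854 0 0 -0.022; 0.3 0.015 0.012 0.854 0 0 -0.022; 0.3 0.015 0.012 0.854 0 0 -0.022; 0.3 0.015 0.012 0.854 0 0 -0.022; 1 0.015 0.012 0.854 0 0 -0.022; 1 0.015 0.012 0.854 0 0 -0.022; 1 0.015 0.012 0.854 0 0 -0.022; 1 0.015 0.012 0.854 0 0 -0.022; 1 0.015 0.012 0.854 0 0 -0.022; 1 0.015 0.012 0.854 0 0 -0.022; 1 0.015 0.012 0.854 0 0 -0.022; 1 0.015 0.012 0.206 0 0 -0.022; 1 0.015 0.012 0.206 0 0 -0.022; 1 0.015 0.012 0.206 0 0 -0.022; 1 0.015 0.012 0.206 0 0 -0.022; 1 0.015 0.012 0.206 0 0 -0.022"
}}

```text
time: 29.98
eef_pos: [0.5704, -0.3966, 0.1209]
ee_rot: [0.001, 0.799, 0.602, 0.0]
ft_force: [-0.1, -0.4, -0.5]
gripper_width: 0.0475
grasp_force: 30.0
```

Request:
{"op": "play_rows", "data": {
  "rows": "1 0.999 -0.359 0 0 0 -0.096; 1 0.999 -0.359 0 0 0 -0.096; 1 0.999 -0.359 0 0 0 -0.096; 1 0.999 -0.359 0 0 0 -0.096; 1 0.999 -0.359 0 0 0 -0.096; 1 0.999 -0.359 0 0 0 -0.096"
}}

```text
time: 30.48
eef_pos: [0.5592, -0.2359, 0.1184]
ee_rot: [-0.001, 0.75, 0.661, -0.0]
ft_force: [-0.1, 0.0, -1.5]
gripper_width: 0.0476
grasp_force: 30.0
```

Request:
{"op": "play_rows", "data": {
  "rows": "1 0.999 -0.196 0 0 0 -0.092; 1 0.999 -0.196 0 0 0 -0.092; 1 0.999 -0.196 0 0 0 -0.092; 1 0.999 -0.196 0 0 0 -0.092; 1 0.999 -0.196 0 0 0 -0.092; 1 0.999 -0.196 0 0 0 -0.092"
}}

```text
time: 30.98
eef_pos: [0.5495, -0.0849, 0.119]
ee_rot: [-0.0, 0.701, 0.713, -0.0]
ft_force: [-0.4, -0.8, -1.6]
gripper_width: 0.0481
grasp_force: 30.0
```

Request:
{"op": "play_rows", "data": {
  "rows": "1 0.247 -0.012 0 0 0 -0.023; 1 0.247 -0.012 0 0 0 -0.023; 1 0.247 -0.012 0 0 0 -0.023; 1 0.247 -0.012 0 0 0 -0.023"
}}

```text
time: 31.32
eef_pos: [0.5474, -0.0495, 0.1194]
ee_rot: [-0.0, 0.689, 0.725, -0.0]
ft_force: [-0.1, -0.3, -1.7]
gripper_width: 0.0477
grasp_force: 30.0
```

```bash
cat > held.py <<'E'
import sys
from h import *
off=float(sys.argv[1]); nest=int(sys.argv[2])
[robot.read_camera('wrist') for _ in range(4)]; s=robot.read_state(); W=cam('wrist',s); im=snap('wrist'); tp=s['eef_pos']; print(tp.round(4),s['gripper_width'].round(4))
q=s['ee_rot']; M=Ro.from_quat([q[1],q[2],q[3],q[0]]).as_matrix(); yaw=np.degrees(np.arctan2(M[1,0],M[0,0])); print('yaw',yaw.round(2))
b=None
for r in robot.regions_of('wrist','mod1'):
    if r['p']<.2: continue
    a=unproj(W,r['at'],tp[2]-off+.02)
    if np.linalg.norm(a[:2]-tp[:2])>.03: continue
    v,i=fitbox(W,r['region'],a,MOD,tp[2]-off,[-10,3,15])
    if b is None or i>b[1]: b=(v,i)
if b is None: sys.exit('no held')
v=b[0]; print('held',v.round(4),np.degrees(v[2]).round(2),b[1].round(3))
f=np.array([.5421,.0440]);t=.055; n=f+np.array([-np.sin(t),np.cos(t)])*.046*(nest-2)
d=n-v[:2]; a=np.radians(yaw); print('shift',(np.array([np.cos(a)*d[0]+np.sin(a)*d[1],np.sin(a)*d[0]-np.cos(a)*d[1]])/.15).round(3),'down',((tp[2]-.007-off)/.15).round(3),'turn',(-(np.degrees(t-v[2]))/90).round(3))
E
python3 held.py .023 0
```

```text
Traceback (most recent call last):
  File "held.py", line 4, in <module>
    [robot.read_camera('wrist') for _ in range(4)]; s=robot.read_state(); W=cam('wrist',s); im=snap('wrist'); tp=s['eef_pos']; print(tp.round(4),s['gripper_width'].round(4))
                                                                                                                                                 ^^^^^^^^^^^^^^^^^^^^^^^^
AttributeError: 'float' object has no attribute 'round'
```

```bash
sed -i "s/s\['gripper_width'\].round(4)/s['gripper_width']/; s/yaw.round(2)/yaw/; s/np.degrees(v\[2\]).round(2)/np.degrees(v[2])/; s/,b\[1\].round(3)/,b[1]/; s/((tp\[2\]-.007-off)\/.15).round(3)/(tp[2]-.007-off)\/.15/; s/(-(np.degrees(t-v\[2\]))\/90).round(3)/-np.degrees(t-v[2])\/90/;s/range(4)/range(1)/" held.py; python3 held.py .023 0
```

```text
[ 0.5473 -0.0488  0.1199] 0.04741459826465063
yaw 92.9565714053485
held [ 0.5477 -0.0482  0.0483] 2.770173009920862 0.9514270032930845
shift [ 0.003 -0.003] down 0.5990198521915356 turn -0.004234387369985174
```

Request:
{"op": "play_rows", "data": {
  "rows": "1 0.003 -0.003 0.3 0 0 0; 1 0.003 -0.003 0.45 0 0 0; 1 0.003 -0.003 0.55 0 0 0; 1 0.003 -0.003 0.6 0 0 0; 1 0.003 -0.003 0.6 0 0 0; 1 0.003 -0.003 0.6 0 0 0; 1 0.003 -0.003 0.6 0 0 0"
}}

```text
time: 32.3
eef_pos: [0.5471, -0.0478, 0.0304]
ee_rot: [0.0, 0.688, 0.725, 0.0]
ft_force: [-0.8, -0.7, -0.7]
gripper_width: 0.0476
grasp_force: 30.0
```

Request:
{"op": "play_rows", "data": {
  "rows": "0.35 0 0 0 0 0 0; 0.35 0 0 0 0 0 0; 0.35 0 0 0 0 0 0; 0.35 0 0 0 0 0 0; 0.3 0 0 -0.8 0 0 0; 0.3 0 0 -0.8 0 0 0; 0.3 0 0 -0.8 0 0 0; 0.3 0 0 -0.8 0 0 0; 0.3 0 0 -0.8 0 0 0; 0.3 0 0 -0.8 0 0 0"
}}

```text
time: 33.13
eef_pos: [0.5466, -0.0477, 0.1494]
ee_rot: [-0.0, 0.688, 0.725, -0.0]
ft_force: [0.1, -0.4, 0.3]
gripper_width: 0.0649
grasp_force: 0.0
```

```bash
python3 - <<'E'
from h import *
[robot.read_camera('wrist') for _ in range(3)]; W=cam('wrist'); snap('wrist')
for r in robot.regions_of('wrist','mod1'):
    v,i=fitbox(W,r['region'],unproj(W,r['at'],.03),MOD,.006,[-10,3,15]); print(r['p'],v.round(4),i)
snap('top')
for r,v,i in mods(.4): print(round(r['p'],2),np.round(r['at']),v.round(4),np.degrees(v[2]).round(1),i.round(3))
plan([(.4575,-.271,.15,110,.3,2)])
E
```

```text
0.83 [ 0.546  -0.0013  0.0504] 0.9895610278372591
0.82 [ 0.4631 -0.268   1.3457] 0.36455431754874645
0.73 [ 0.3912 -0.0947 -0.4011] 0.7910329843966029
0.71 [ 0.5482 -0.0474  0.0289] 0.9535628502802241
0.83 [503. 278.] [ 0.4401 -0.409   0.2639] 15.1 0.959
0.83 [447. 357.] [ 0.2883 -0.2965  0.6472] 37.1 0.938
0.75 [256. 231.] [0.5373 0.0924 0.0163] 0.9 0.637
0.63 [435. 269.] [ 0.4547 -0.2707  0.3414] 19.6 0.9
0.57 [299. 227.] [ 0.5449 -0.0022  0.0142] 0.8 0.758
0.3 -0.999 -0.461 -0.003 0 0 -0.13; 0.3 -0.999 -0.461 -0.003 0 0 -0.13; 0.3 -0.999 -0.461 -0.003 0 0 -0.13; 0.3 -0.999 -0.461 -0.003 0 0 -0.13; 0.3 -0.999 -0.461 -0.003 0 0 -0.13; 0.3 -0.999 -0.461 -0.003 0 0 -0.13; 0.3 -0.999 -0.461 -0.003 0 0 -0.13
--
0.3 -0.404 -0.298 -0.002 0 0 -0.059; 0.3 -0.404 -0.298 -0.002 0 0 -0.059; 0.3 -0.404 -0.298 -0.002 0 0 -0.059; 0.3 -0.404 -0.298 -0.002 0 0 -0.059; 0.3 -0.404 -0.298 -0.002 0 0 -0.059
--
end [ 0.4575 -0.2709  0.15  ] 110.02 rows 12
```

Request:
{"op": "play_rows", "data": {
  "rows": "0.3 -0.999 -0.461 -0.003 0 0 -0.13; 0.3 -0.999 -0.461 -0.003 0 0 -0.13; 0.3 -0.999 -0.461 -0.003 0 0 -0.13; 0.3 -0.999 -0.461 -0.003 0 0 -0.13; 0.3 -0.999 -0.461 -0.003 0 0 -0.13; 0.3 -0.999 -0.461 -0.003 0 0 -0.13"
}}

```text
time: 33.98
eef_pos: [0.4848, -0.2027, 0.1502]
ee_rot: [-0.0, 0.612, 0.791, -0.0]
ft_force: [0.8, -0.4, -0.8]
gripper_width: 0.0648
grasp_force: 0.0
```

Request:
{"op": "play_rows", "data": {
  "rows": "0.3 -0.404 -0.298 -0.002 0 0 -0.059; 0.3 -0.404 -0.298 -0.002 0 0 -0.059; 0.3 -0.404 -0.298 -0.002 0 0 -0.059; 0.3 -0.404 -0.298 -0.002 0 0 -0.059; 0.3 -0.404 -0.298 -0.002 0 0 -0.059; 0.3 -0.404 -0.298 -0.002 0 0 -0.059"
}}

```text
time: 34.48
eef_pos: [0.4584, -0.2698, 0.1506]
ee_rot: [-0.0, 0.573, 0.82, 0.0]
ft_force: [0.3, 0.6, 0.6]
gripper_width: 0.0651
grasp_force: 0.0
```

```bash
sed -i "s/,.021,93/,.021,93.15/g; s/n\[1\],.12,93/n[1],.12,93.15/" see.py; python3 see.py 2
```

```text
[ 0.4582 -0.2701  0.1507]
0.85 [317. 226.] [ 0.459  -0.2714  0.3729] 21.4 0.976 [60. 82. 90.]
yaw now 110.1
0.3 -0.008 0.004 0.005 0 0 -0.014; 0.3 -0.008 0.004 0.912 0 0 -0.014; 0.3 -0.008 0.004 0.912 0 0 -0.014; 0.3 -0.008 0.004 0.912 0 0 -0.014; 0.3 -0.008 0.004 0.912 0 0 -0.014; 0.3 -0.008 0.004 0.912 0 0 -0.014; 0.3 -0.008 0.004 0.912 0 0 -0.014; 0.3 -0.008 0.004 0.912 0 0 -0.014; 1 -0.008 0.004 0.912 0 0 -0.014; 1 -0.008 0.004 0.912 0 0 -0.014; 1 -0.008 0.004 0.912 0 0 -0.014; 1 -0.008 0.004 0.912 0 0 -0.014; 1 -0.008 0.004 0.912 0 0 -0.014; 1 -0.008 0.004 0.912 0 0 -0.014; 1 -0.008 0.004 0.912 0 0 -0.014; 1 -0.008 0.004 0.205 0 0 -0.014; 1 -0.008 0.004 0.205 0 0 -0.014; 1 -0.008 0.004 0.205 0 0 -0.014; 1 -0.008 0.004 0.205 0 0 -0.014
--
end [ 0.459  -0.2713  0.12  ] 111.33 rows 19
== place
1 0.999 0.729 0 0 0 0.115; 1 0.999 0.729 0 0 0 0.115; 1 0.999 0.729 0 0 0 0.115; 1 0.999 0.729 0 0 0 0.115; 1 0.999 0.729 0 0 0 0.115; 1 0.999 0.729 0 0 0 0.115; 1 0.999 0.729 0 0 0 0.115
--
1 0.844 0.408 0 0 0 0.087; 1 0.844 0.408 0 0 0 0.087; 1 0.844 0.408 0 0 0 0.087; 1 0.844 0.408 0 0 0 0.087; 1 0.844 0.408 0 0 0 0.087; 1 0.844 0.408 0 0 0 0.087; 1 0.844 0.408 0 0 0 0.087; 1 0.844 0.408 0.66 0 0 0.087; 1 0.844 0.408 0.66 0 0 0.087; 1 0.844 0.408 0.66 0 0 0.087; 1 0.844 0.408 0.66 0 0 0.087; 1 0.844 0.408 0.66 0 0 0.087; 1 0.844 0.408 0.66 0 0 0.087; 1 0.844 0.408 0.66 0 0 0.087; 0.35 0.844 0.408 0.66 0 0 0.087; 0.35 0.844 0.408 0.66 0 0 0.087; 0.35 0.844 0.408 0.66 0 0 0.087; 0.35 0.844 0.408 0.66 0 0 0.087
--
0.3 0 -0 -0.86 0 0 0.002; 0.3 0 -0 -0.86 0 0 0.002; 0.3 0 -0 -0.86 0 0 0.002; 0.3 0 -0 -0.86 0 0 0.002; 0.3 0 -0 -0.86 0 0 0.002
--
end [0.5421 0.0439 0.15  ] 93.01 rows 30
```

Request:
{"op": "play_rows", "data": {
  "rows": "0.3 -0.008 0.004 0.005 0 0 -0.014; 0.3 -0.008 0.004 0.912 0 0 -0.014; 0.3 -0.008 0.004 0.912 0 0 -0.014; 0.3 -0.008 0.004 0.912 0 0 -0.014; 0.3 -0.008 0.004 0.912 0 0 -0.014; 0.3 -0.008 0.004 0.912 0 0 -0.014; 0.3 -0.008 0.004 0.912 0 0 -0.014; 1 -0.008 0.004 0.912 0 0 -0.014; 1 -0.008 0.004 0.912 0 0 -0.014; 1 -0.008 0.004 0.912 0 0 -0.014; 1 -0.008 0.004 0.912 0 0 -0.014; 1 -0.008 0.004 0.912 0 0 -0.014; 1 -0.008 0.004 0.912 0 0 -0.014; 1 -0.008 0.004 0.912 0 0 -0.014; 1 -0.008 0.004 0.205 0 0 -0.014; 1 -0.008 0.004 0.205 0 0 -0.014; 1 -0.008 0.004 0.205 0 0 -0.014; 1 -0.008 0.004 0.205 0 0 -0.014; 1 -0.008 0.004 0.205 0 0 -0.014"
}}

```text
time: 36.32
eef_pos: [0.4593, -0.2723, 0.1218]
ee_rot: [0.002, 0.564, 0.826, 0.0]
ft_force: [0.2, 1.0, -0.8]
gripper_width: 0.0477
grasp_force: 30.0
```

Request:
{"op": "play_rows", "data": {
  "rows": "1 0.999 0.729 0 0 0 0.115; 1 0.999 0.729 0 0 0 0.115; 1 0.999 0.729 0 0 0 0.115; 1 0.999 0.729 0 0 0 0.115; 1 0.999 0.729 0 0 0 0.115; 1 0.999 0.729 0 0 0 0.115; 1 0.999 0.729 0 0 0 0.115"
}}

```text
time: 36.9
eef_pos: [0.5059, -0.0915, 0.1186]
ee_rot: [-0.001, 0.636, 0.772, -0.0]
ft_force: [-0.2, -0.7, -1.0]
gripper_width: 0.0479
grasp_force: 30.0
```

Request:
{"op": "play_rows", "data": {
  "rows": "1 0.844 0.408 0 0 0 0.087; 1 0.844 0.408 0 0 0 0.087; 1 0.844 0.408 0 0 0 0.087; 1 0.844 0.408 0 0 0 0.087; 1 0.844 0.408 0 0 0 0.087; 1 0.844 0.408 0 0 0 0.087; 1 0.844 0.408 0 0 0 0.087"
}}

```text
time: 37.48
eef_pos: [0.542, 0.0421, 0.1192]
ee_rot: [-0.0, 0.688, 0.726, -0.001]
ft_force: [-0.4, -0.4, -1.3]
gripper_width: 0.0477
grasp_force: 30.0
```

```bash
python3 held.py .014 2
```

```text
[0.542  0.0419 0.1195] 0.04789044401296566
yaw 93.01761754055897
held [0.5428 0.0436 0.0539] 3.090627586494786 0.9833374172996815
shift [ 0.003 -0.004] down 0.656728729244296 turn -0.0006737809636082427
```

Request:
{"op": "play_rows", "data": {
  "rows": "1 -0.006 -0.004 0.35 0 0 0; 1 -0.006 -0.004 0.5 0 0 0; 1 -0.006 -0.004 0.6 0 0 0; 1 -0.006 -0.004 0.657 0 0 0; 1 -0.006 -0.004 0.657 0 0 0; 1 -0.006 -0.004 0.657 0 0 0; 1 -0.006 -0.004 0.657 0 0 0"
}}

```text
time: 38.22
eef_pos: [0.5421, 0.0418, 0.0221]
ee_rot: [0.0, 0.688, 0.726, 0.0]
ft_force: [-0.3, -1.0, -0.5]
gripper_width: 0.0477
grasp_force: 30.0
```

Request:
{"op": "play_rows", "data": {
  "rows": "0.35 0 0 0 0 0 0; 0.35 0 0 0 0 0 0; 0.35 0 0 0 0 0 0; 0.35 0 0 0 0 0 0; 0.3 0 0 -0.86 0 0 0; 0.3 0 0 -0.86 0 0 0; 0.3 0 0 -0.86 0 0 0; 0.3 0 0 -0.86 0 0 0; 0.3 0 0 -0.86 0 0 0; 0.3 0 0 -0.86 0 0 0"
}}

```text
time: 39.05
eef_pos: [0.5417, 0.0424, 0.15]
ee_rot: [0.0, 0.688, 0.726, 0.0]
ft_force: [-0.0, 0.2, -0.8]
gripper_width: 0.0653
grasp_force: 0.0
```

```bash
python3 - <<'E'
from h import *
[robot.read_camera('wrist') for _ in range(3)]; W=cam('wrist'); snap('wrist')
for r in robot.regions_of('wrist','mod1'):
    v,i=fitbox(W,r['region'],unproj(W,r['at'],.03),MOD,.006,[-10,3,15]); print(r['p'],v.round(4),i)
snap('top')
for r,v,i in mods(.4): print(round(r['p'],2),np.round(r['at']),v.round(4),np.degrees(v[2]).round(1),i.round(3))
plan([(.441,-.409,.15,104,.3,2)])
E
```

```text
0.98 [0.5431 0.0429 0.0455] 0.9714666666666667
0.9 [ 0.5482 -0.0452  0.0532] 0.7111356119073869
0.6 [ 0.5457 -0.0024  0.0554] 0.9328697512703932
0.56 [0.5397 0.0895 0.0628] 0.9785088882992836
0.91 [448. 358.] [ 0.2866 -0.2968  0.7539] 43.2 0.936
0.87 [324. 224.] [ 0.5471 -0.0501  0.0026] 0.1 0.878
0.68 [346. 305.] [ 0.3856 -0.0957 -1.5743] -90.2 0.938
0.61 [502. 278.] [ 0.44   -0.4083  0.2696] 15.4 0.931
0.57 [294. 224.] [0.5434 0.016  0.4677] 26.8 0.145
0.3 -0.999 -0.28 -0.001 0 0 -0.041; 0.3 -0.999 -0.28 -0.001 0 0 -0.041; 0.3 -0.999 -0.28 -0.001 0 0 -0.041; 0.3 -0.999 -0.28 -0.001 0 0 -0.041; 0.3 -0.999 -0.28 -0.001 0 0 -0.041; 0.3 -0.999 -0.28 -0.001 0 0 -0.041
--
0.3 -0.999 -0.351 -0.001 0 0 -0.041; 0.3 -0.999 -0.351 -0.001 0 0 -0.041; 0.3 -0.999 -0.351 -0.001 0 0 -0.041; 0.3 -0.999 -0.351 -0.001 0 0 -0.041; 0.3 -0.999 -0.351 -0.001 0 0 -0.041; 0.3 -0.999 -0.351 -0.001 0 0 -0.041
--
0.3 -0.908 -0.386 -0.001 0 0 -0.039; 0.3 -0.908 -0.386 -0.001 0 0 -0.039; 0.3 -0.908 -0.386 -0.001 0 0 -0.039; 0.3 -0.908 -0.386 -0.001 0 0 -0.039; 0.3 -0.908 -0.386 -0.001 0 0 -0.039; 0.3 -0.908 -0.386 -0.001 0 0 -0.039; 0.3 -0.908 -0.386 -0.001 0 0 -0.039
--
end [ 0.441 -0.409  0.15 ] 103.99 rows 19
```

Request:
{"op": "play_rows", "data": {
  "rows": "0.3 -0.999 -0.28 -0.001 0 0 -0.041; 0.3 -0.999 -0.28 -0.001 0 0 -0.041; 0.3 -0.999 -0.28 -0.001 0 0 -0.041; 0.3 -0.999 -0.28 -0.001 0 0 -0.041; 0.3 -0.999 -0.28 -0.001 0 0 -0.041; 0.3 -0.999 -0.28 -0.001 0 0 -0.041"
}}

```text
time: 39.9
eef_pos: [0.5076, -0.1107, 0.1503]
ee_rot: [-0.0, 0.665, 0.747, -0.0]
ft_force: [-0.2, 0.7, 0.2]
gripper_width: 0.065
grasp_force: 0.0
```

Request:
{"op": "play_rows", "data": {
  "rows": "0.3 -0.999 -0.351 -0.001 0 0 -0.041; 0.3 -0.999 -0.351 -0.001 0 0 -0.041; 0.3 -0.999 -0.351 -0.001 0 0 -0.041; 0.3 -0.999 -0.351 -0.001 0 0 -0.041; 0.3 -0.999 -0.351 -0.001 0 0 -0.041; 0.3 -0.999 -0.351 -0.001 0 0 -0.041"
}}

```text
time: 40.4
eef_pos: [0.4734, -0.2648, 0.1503]
ee_rot: [-0.0, 0.64, 0.768, 0.0]
ft_force: [0.0, -0.1, -0.2]
gripper_width: 0.0649
grasp_force: 0.0
```

Request:
{"op": "play_rows", "data": {
  "rows": "0.3 -0.908 -0.386 -0.001 0 0 -0.039; 0.3 -0.908 -0.386 -0.001 0 0 -0.039; 0.3 -0.908 -0.386 -0.001 0 0 -0.039; 0.3 -0.908 -0.386 -0.001 0 0 -0.039; 0.3 -0.908 -0.386 -0.001 0 0 -0.039; 0.3 -0.908 -0.386 -0.001 0 0 -0.039; 0.3 -0.908 -0.386 -0.001 0 0 -0.039; 0.3 -0.908 -0.386 -0.001 0 0 -0.039; 0.3 -0.908 -0.386 -0.001 0 0 -0.039"
}}

```text
time: 41.15
eef_pos: [0.4419, -0.4076, 0.151]
ee_rot: [0.0, 0.615, 0.789, 0.0]
ft_force: [-0.4, 0.3, 1.1]
gripper_width: 0.0649
grasp_force: 0.0
```

```bash
python3 see.py 4
```

```text
[ 0.4416 -0.4083  0.1511]
0.71 [317. 223.] [ 0.443  -0.4088  0.3007] 17.2 0.972 [60. 82. 90.]
yaw now 104.04
0.3 -0.003 0.011 0.007 0 0 -0.036; 0.3 -0.003 0.011 0.913 0 0 -0.036; 0.3 -0.003 0.011 0.913 0 0 -0.036; 0.3 -0.003 0.011 0.913 0 0 -0.036; 0.3 -0.003 0.011 0.913 0 0 -0.036; 0.3 -0.003 0.011 0.913 0 0 -0.036; 0.3 -0.003 0.011 0.913 0 0 -0.036; 0.3 -0.003 0.011 0.913 0 0 -0.036; 1 -0.003 0.011 0.913 0 0 -0.036; 1 -0.003 0.011 0.913 0 0 -0.036; 1 -0.003 0.011 0.913 0 0 -0.036; 1 -0.003 0.011 0.913 0 0 -0.036; 1 -0.003 0.011 0.913 0 0 -0.036; 1 -0.003 0.011 0.913 0 0 -0.036; 1 -0.003 0.011 0.913 0 0 -0.036; 1 -0.003 0.011 0.207 0 0 -0.036; 1 -0.003 0.011 0.207 0 0 -0.036; 1 -0.003 0.011 0.207 0 0 -0.036; 1 -0.003 0.011 0.207 0 0 -0.036
--
end [ 0.4431 -0.4087  0.12  ] 107.26 rows 19
== place
1 0.999 0.509 0 0 0 0.048; 1 0.999 0.509 0 0 0 0.048; 1 0.999 0.509 0 0 0 0.048; 1 0.999 0.509 0 0 0 0.048; 1 0.999 0.509 0 0 0 0.048; 1 0.999 0.509 0 0 0 0.048
--
1 0.999 0.418 0 0 0 0.046; 1 0.999 0.418 0 0 0 0.046; 1 0.999 0.418 0 0 0 0.046; 1 0.999 0.418 0 0 0 0.046; 1 0.999 0.418 0 0 0 
[... 151 characters left out ...]
 0.336 0 0 0 0.044; 1 0.999 0.336 0 0 0 0.044
--
1 0.413 0.107 0 0 0 0.018; 1 0.413 0.107 0 0 0 0.018; 1 0.413 0.107 0 0 0 0.018; 1 0.413 0.107 0 0 0 0.018; 1 0.413 0.107 0 0 0 0.018; 1 0.413 0.107 0.66 0 0 0.018; 1 0.413 0.107 0.66 0 0 0.018; 1 0.413 0.107 0.66 0 0 0.018; 1 0.413 0.107 0.66 0 0 0.018; 1 0.413 0.107 0.66 0 0 0.018; 1 0.413 0.107 0.66 0 0 0.018; 1 0.413 0.107 0.66 0 0 0.018; 0.35 0.413 0.107 0.66 0 0 0.018; 0.35 0.413 0.107 0.66 0 0 0.018; 0.35 0.413 0.107 0.66 0 0 0.018; 0.35 0.413 0.107 0.66 0 0 0.018
--
0.3 -0 0 -0.86 0 0 0.002; 0.3 -0 0 -0.86 0 0 0.002; 0.3 -0 0 -0.86 0 0 0.002; 0.3 -0 0 -0.86 0 0 0.002; 0.3 -0 0 -0.86 0 0 0.002
--
end [0.537  0.1359 0.15  ] 93.01 rows 39
```

Request:
{"op": "play_rows", "data": {
  "rows": "0.3 -0.003 0.011 0.007 0 0 -0.036; 0.3 -0.003 0.011 0.913 0 0 -0.036; 0.3 -0.003 0.011 0.913 0 0 -0.036; 0.3 -0.003 0.011 0.913 0 0 -0.036; 0.3 -0.003 0.011 0.913 0 0 -0.036; 0.3 -0.003 0.011 0.913 0 0 -0.036; 0.3 -0.003 0.011 0.913 0 0 -0.036; 1 -0.003 0.011 0.913 0 0 -0.036; 1 -0.003 0.011 0.913 0 0 -0.036; 1 -0.003 0.011 0.913 0 0 -0.036; 1 -0.003 0.011 0.913 0 0 -0.036; 1 -0.003 0.011 0.913 0 0 -0.036; 1 -0.003 0.011 0.913 0 0 -0.036; 1 -0.003 0.011 0.913 0 0 -0.036; 1 -0.003 0.011 0.207 0 0 -0.036; 1 -0.003 0.011 0.207 0 0 -0.036; 1 -0.003 0.011 0.207 0 0 -0.036; 1 -0.003 0.011 0.207 0 0 -0.036; 1 -0.003 0.011 0.207 0 0 -0.036"
}}

```text
time: 42.98
eef_pos: [0.4434, -0.4095, 0.1218]
ee_rot: [0.002, 0.593, 0.805, -0.0]
ft_force: [0.2, 0.1, -1.7]
gripper_width: 0.0476
grasp_force: 30.0
```

Request:
{"op": "play_rows", "data": {
  "rows": "1 0.999 0.509 0 0 0 0.048; 1 0.999 0.509 0 0 0 0.048; 1 0.999 0.509 0 0 0 0.048; 1 0.999 0.509 0 0 0 0.048; 1 0.999 0.509 0 0 0 0.048; 1 0.999 0.509 0 0 0 0.048"
}}

```text
time: 43.48
eef_pos: [0.4714, -0.2413, 0.1187]
ee_rot: [-0.001, 0.622, 0.783, -0.0]
ft_force: [0.6, -0.7, -1.9]
gripper_width: 0.0476
grasp_force: 30.0
```

Request:
{"op": "play_rows", "data": {
  "rows": "1 0.999 0.418 0 0 0 0.046; 1 0.999 0.418 0 0 0 0.046; 1 0.999 0.418 0 0 0 0.046; 1 0.999 0.418 0 0 0 0.046; 1 0.999 0.418 0 0 0 0.046; 1 0.999 0.418 0 0 0 0.046"
}}

```text
time: 43.98
eef_pos: [0.4991, -0.0826, 0.119]
ee_rot: [-0.0, 0.65, 0.76, -0.0]
ft_force: [-0.8, -0.3, -0.5]
gripper_width: 0.0479
grasp_force: 30.0
```

Request:
{"op": "play_rows", "data": {
  "rows": "1 0.999 0.336 0 0 0 0.044; 1 0.999 0.336 0 0 0 0.044; 1 0.999 0.336 0 0 0 0.044; 1 0.999 0.336 0 0 0 0.044; 1 0.999 0.336 0 0 0 0.044; 1 0.999 0.336 0 0 0 0.044"
}}

```text
time: 44.48
eef_pos: [0.5263, 0.0721, 0.1189]
ee_rot: [-0.0, 0.676, 0.736, -0.001]
ft_force: [1.2, 0.3, -0.2]
gripper_width: 0.048
grasp_force: 30.0
```

Request:
{"op": "play_rows", "data": {
  "rows": "1 0.413 0.107 0 0 0 0.018; 1 0.413 0.107 0 0 0 0.018; 1 0.413 0.107 0 0 0 0.018; 1 0.413 0.107 0 0 0 0.018; 1 0.413 0.107 0 0 0 0.018; 1 0.413 0.107 0 0 0 0.018; 1 0.413 0.107 0 0 0 0.018"
}}

```text
time: 45.07
eef_pos: [0.5369, 0.1343, 0.1198]
ee_rot: [0.0, 0.688, 0.726, -0.0]
ft_force: [-0.2, -0.7, -0.5]
gripper_width: 0.0478
grasp_force: 30.0
```

```bash
python3 held.py .014 4
```

```text
[0.5369 0.1345 0.1198] 0.04773893656873748
yaw 93.11478224419338
held [0.5374 0.1362 0.0526] 3.0112246804872163 0.9788939790575916
shift [-0.002 -0.002] down 0.6589709002661018 turn -0.001556035474803463
```

Request:
{"op": "play_rows", "data": {
  "rows": "1 -0.005 -0.002 0.35 0 0 0; 1 -0.005 -0.002 0.5 0 0 0; 1 -0.005 -0.002 0.6 0 0 0; 1 -0.005 -0.002 0.659 0 0 0; 1 -0.005 -0.002 0.659 0 0 0; 1 -0.005 -0.002 0.659 0 0 0; 1 -0.005 -0.002 0.659 0 0 0"
}}

```text
time: 45.8
eef_pos: [0.5369, 0.1348, 0.0215]
ee_rot: [0.0, 0.687, 0.726, 0.0]
ft_force: [0.1, -0.1, -1.0]
gripper_width: 0.0478
grasp_force: 30.0
```

Request:
{"op": "play_rows", "data": {
  "rows": "0.35 0 0 0 0 0 0; 0.35 0 0 0 0 0 0; 0.35 0 0 0 0 0 0; 0.35 0 0 0 0 0 0; 0.3 0 0 -0.86 0 0 0; 0.3 0 0 -0.86 0 0 0; 0.3 0 0 -0.86 0 0 0; 0.3 0 0 -0.86 0 0 0; 0.3 0 0 -0.86 0 0 0; 0.3 0 0 -0.86 0 0 0; 0.3 0 -0.3 -1 0 0 0; 0.3 0 -0.7 -1 0 0 0; 0.3 0 -0.7 -1 0 0 0; 0.3 0 -0.7 -1 0 0 0; 0.3 0 -0.7 -1 0 0 0"
}}

```text
time: 47.05
eef_pos: [0.4308, 0.129, 0.1698]
ee_rot: [-0.0, 0.687, 0.727, -0.0]
ft_force: [0.9, 0.5, 0.1]
gripper_width: 0.0649
grasp_force: 0.0
```

```bash
python3 - <<'E'
from h import *
[robot.read_camera('wrist') for _ in range(3)]; s=robot.read_state(); W=cam('wrist',s); a=snap('wrist','w_before_bar.png'); print(s['eef_pos'].round(4),s['time'])
for r in robot.regions_of('wrist','mod1'):
    v,i=fitbox(W,r['region'],unproj(W,r['at'],.03),MOD,.006,[-10,3,15]); print(r['p'],v.round(4),i)
# knob via wrist+side
m=cv2.inRange(cv2.cvtColor(a,cv2.COLOR_RGB2HSV),(0,150,60),(8,255,255)); n,l,st,c=cv2.connectedComponentsWithStats(m)
for k in range(1,n):
    if st[k,4]>60: print('red wrist',st[k],c[k].round(1),unproj(W,c[k],.092).round(4))
T=cam('top');b=snap('top'); m=cv2.inRange(cv2.cvtColor(b,cv2.COLOR_RGB2HSV),(0,130,50),(8,255,255)); n,l,st,c=cv2.connectedComponentsWithStats(m)
for k in range(1,n):
    if 20<st[k,4]<400: print('red top',st[k],c[k].round(1),unproj(T,c[k],.08).round(4))
E
```

```text
[0.4321 0.129  0.17  ] 47.2
0.84 [ 0.3926 -0.0779 -0.1468] 0.48657498362802887
0.75 [0.5408 0.089  0.0475] 0.8885582905058155
0.75 [0.5385 0.1365 0.0404] 0.9762540021344717
0.73 [ 0.5351 -0.068   0.4522] 0.3789644012944984
0.66 [ 0.5673  0.0504 -0.8526] 0.21590546151389334
0.63 [ 0.4699  0.3147 -0.2283] 0.774468085106383
red wrist [322   0  25  18 155] [331.6   7.5] [0.4344 0.268  0.092 ]
red wrist [ 470    0  170   69 5981] [552.2  34.7] [0.5621 0.261  0.092 ]
red top [496 138  13  12 114] [501.8 143.9] [ 0.6997 -0.3959  0.08  ]
red top [196 157  12  12  98] [201.5 162.4] [0.6618 0.1894 0.08  ]
red top [344 215  13  19 194] [349.5 223.9] [ 0.5413 -0.0956  0.08  ]
```

View pics/w_before_bar.png

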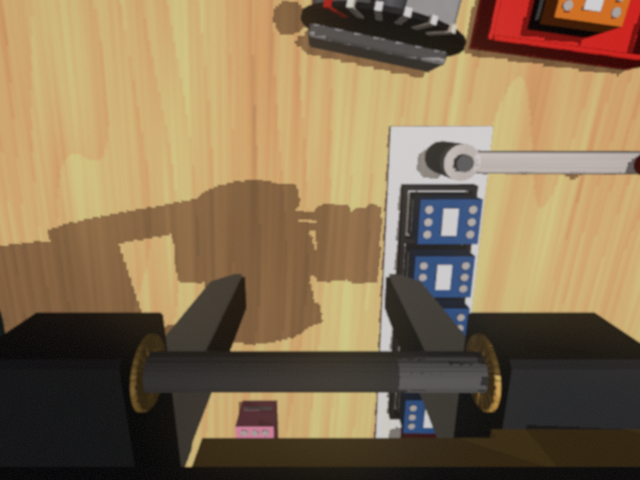

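All five blue modules are seated: (450,221), (444,275), (456,320) and on down. The bar is open with its post at (460,160), so I'll approach the knob.

```bash
python3 - <<'E'
from h import *
plan([(.52,.13,.19,120,.3),(.6635,.1895,.16,182.5,.3,3)])
E
```

```text
0.3 -0.026 0.585 -0.132 0 0 -0.298; 0.3 -0.026 0.585 -0.132 0 0 -0.298; 0.3 -0.026 0.585 -0.132 0 0 -0.298; 0.3 -0.026 0.585 -0.132 0 0 -0.298; 0.3 -0.026 0.585 -0.132 0 0 -0.298
--
0.3 -0.131 0.999 0.195 0 0 -0.675; 0.3 -0.131 0.999 0.195 0 0 -0.675; 0.3 -0.131 0.999 0.195 0 0 -0.675; 0.3 -0.131 0.999 0.195 0 0 -0.675; 0.3 -0.131 0.999 0.195 0 0 -0.675; 0.3 -0.131 0.999 0.195 0 0 -0.675; 0.3 -0.131 0.999 0.195 0 0 -0.675; 0.3 -0.131 0.999 0.195 0 0 -0.675; 0.3 -0.131 0.999 0.195 0 0 -0.675; 0.3 -0.131 0.999 0.195 0 0 -0.675; 0.3 -0.131 0.999 0.195 0 0 -0.675
--
0.3 -0.026 0.01 0.005 0 0 -0.019; 0.3 -0.026 0.01 0.005 0 0 -0.019; 0.3 -0.026 0.01 0.005 0 0 -0.019; 0.3 -0.026 0.01 0.005 0 0 -0.019
--
end [0.6634 0.1894 0.16  ] 182.46 rows 20
```

Request:
{"op": "play_rows", "data": {
  "rows": "0.3 -0.026 0.585 -0.132 0 0 -0.298; 0.3 -0.026 0.585 -0.132 0 0 -0.298; 0.3 -0.026 0.585 -0.132 0 0 -0.298; 0.3 -0.026 0.585 -0.132 0 0 -0.298; 0.3 -0.026 0.585 -0.132 0 0 -0.298"
}}

```text
time: 47.77
eef_pos: [0.5204, 0.1299, 0.1898]
ee_rot: [-0.001, 0.498, 0.867, -0.001]
ft_force: [0.2, 0.6, -1.0]
gripper_width: 0.0652
grasp_force: 0.0
```

Request:
{"op": "play_rows", "data": {
  "rows": "0.3 -0.131 0.999 0.195 0 0 -0.675; 0.3 -0.131 0.999 0.195 0 0 -0.675; 0.3 -0.131 0.999 0.195 0 0 -0.675; 0.3 -0.131 0.999 0.195 0 0 -0.675; 0.3 -0.131 0.999 0.195 0 0 -0.675; 0.3 -0.131 0.999 0.195 0 0 -0.675; 0.3 -0.131 0.999 0.195 0 0 -0.675; 0.3 -0.131 0.999 0.195 0 0 -0.675; 0.3 -0.131 0.999 0.195 0 0 -0.675; 0.3 -0.131 0.999 0.195 0 0 -0.675; 0.3 -0.131 0.999 0.195 0 0 -0.675"
}}

```text
time: 48.68
eef_pos: [0.6591, 0.1879, 0.1613]
ee_rot: [-0.0, -0.004, 1.0, -0.0]
ft_force: [0.5, 0.1, 0.6]
gripper_width: 0.0652
grasp_force: 0.0
```

Request:
{"op": "play_rows", "data": {
  "rows": "0.3 -0.026 0.01 0.005 0 0 -0.019; 0.3 -0.026 0.01 0.005 0 0 -0.019; 0.3 -0.026 0.01 0.005 0 0 -0.019; 0.3 -0.026 0.01 0.005 0 0 -0.019"
}}

```text
time: 49.02
eef_pos: [0.6629, 0.1895, 0.1607]
ee_rot: [-0.0, -0.02, 1.0, -0.0]
ft_force: [0.8, -0.6, 0.6]
gripper_width: 0.0651
grasp_force: 0.0
```

```bash
python3 - <<'E'
from h import *
[robot.read_camera('wrist') for _ in range(3)]; s=robot.read_state(); W=cam('wrist',s); a=snap('wrist'); print(s['eef_pos'].round(4),s['time'],s['qpos'].round(2))
m=cv2.inRange(cv2.cvtColor(a,cv2.COLOR_RGB2HSV),(0,150,40),(8,255,255)); n,l,st,c=cv2.connectedComponentsWithStats(m)
for k in range(1,n):
    if st[k,4]>60: print('red wrist',st[k],c[k].round(1),unproj(W,c[k],.080).round(4))
print('pred knob',proj(W,(.6643,.1895,.075)))
# post & bar: pivot px
print('pred pivot',proj(W,(.5344,.1838,.058)))
pv=np.array([.5344,.1838]); 
k=lambda f:(*(pv+.13*np.array([np.cos(-1.516+f),np.sin(-1.516+f)])),.064,93.1+np.degrees(f))
h=1.56
w=[(*k(h)[:2],.16,182.5,.3),(*k(h)[:2],.064,182.5,.3,2),(*k(h)[:2],.064,182.5,1,8)]
plan(w); print('== arc')
plan([(*k(f),1) for f in np.arange(h-.12,.6,-.12)],start=(*k(h)[:3],182.5))
E
```

```text
[0.663  0.1895 0.1608] 49.1667 [ 0.24  0.17  1.48 -0.    1.5  -1.37]
red wrist [  397    70   217   190 23367] [498.8 161.7] [0.6063 0.3034 0.08  ]
red wrist [305 224  26  34 669] [317.1 241.7] [0.6641 0.1905 0.08  ]
red wrist [  48  240   52   74 2298] [ 72.8 278.5] [0.6976 0.0231 0.08  ]
pred knob [315.5562493  239.83618283]
pred pivot [315.07569882  35.9867526 ]
0.3 -0.009 0 0.006 0 0 -0.001; 0.3 -0.009 0 0.646 0 0 -0.001; 0.3 -0.009 0 0.646 0 0 -0.001; 0.3 -0.009 0 0.646 0 0 -0.001; 0.3 -0.009 0 0.646 0 0 -0.001; 0.3 -0.009 0 0.646 0 0 -0.001; 0.3 -0.009 0 0.646 0 0 -0.001; 1 -0.009 0 0.646 0 0 -0.001; 1 -0.009 0 0.646 0 0 -0.001; 1 -0.009 0 0.646 0 0 -0.001; 1 -0.009 0 0.646 0 0 -0.001; 1 -0.009 0 0.646 0 0 -0.001; 1 -0.009 0 0.646 0 0 -0.001; 1 -0.009 0 0.646 0 0 -0.001; 1 -0.009 0 0.646 0 0 -0.001; 1 -0.009 0 0.646 0 0 -0.001
--
end [0.6643 0.1895 0.0639] -177.49 rows 16
== arc
1 0.006 -0.104 0 0 0 0.077; 1 0.025 -0.206 0 0 0 0.153; 1 0.055 -0.305 0 0 0 0.229; 1 0.098 -0.4 0 0 0 0.306; 1 0.151 -0.489 0 0 0 0.382; 1 0.215 -0.572 0 0 0 0.459; 1 0.288 -0.645 0 0 0 0.535
--
end [0.6253 0.091  0.064 ] 134.35 rows 7
```

Request:
{"op": "play_rows", "data": {
  "rows": "0.3 -0.009 0.005 0.006 0 0 0; 0.3 -0.009 0.005 0.646 0 0 0; 0.3 -0.009 0.005 0.646 0 0 0; 0.3 -0.009 0.005 0.646 0 0 0; 0.3 -0.009 0.005 0.646 0 0 0; 0.3 -0.009 0.005 0.646 0 0 0; 0.3 -0.009 0.005 0.646 0 0 0; 1 -0.009 0.005 0.646 0 0 0; 1 -0.009 0.005 0.646 0 0 0; 1 -0.009 0.005 0.646 0 0 0; 1 -0.009 0.005 0.646 0 0 0; 1 -0.009 0.005 0.646 0 0 0; 1 -0.009 0.005 0.646 0 0 0; 1 -0.009 0.005 0.646 0 0 0; 1 -0.009 0.005 0.646 0 0 0; 1 -0.009 0.005 0.646 0 0 0",
  "grip_force": 20
}}

```text
time: 50.55
eef_pos: [0.6643, 0.1903, 0.0638]
ee_rot: [-0.0, -0.022, 1.0, 0.0]
ft_force: [-0.4, 0.3, 0.6]
gripper_width: 0.0175
grasp_force: 20.0
```

Request:
{"op": "play_rows", "data": {
  "rows": "1 0.002 -0.05 0 0 0 0.038; 1 0.006 -0.104 0 0 0 0.077; 1 0.014 -0.155 0 0 0 0.115; 1 0.025 -0.206 0 0 0 0.153; 1 0.038 -0.256 0 0 0 0.19; 1 0.055 -0.305 0 0 0 0.229; 1 0.055 -0.305 0 0 0 0.229"
}}

```text
time: 51.13
eef_pos: [0.6579, 0.1432, 0.0639]
ee_rot: [-0.0, 0.16, 0.987, -0.0]
ft_force: [1.4, -0.5, -1.0]
gripper_width: 0.0175
grasp_force: 20.0
```

```bash
python3 - <<'E'
from h import *
s=robot.read_state(); print({k:np.round(s[k],4) for k in('time','eef_pos','ft_force','gripper_width','grasp_force')})
pv=np.array([.5344,.1838]); d=s['eef_pos'][:2]-pv; f=np.arctan2(d[1],d[0])+1.516; print('r',np.hypot(*d),'phi',f)
k=lambda f:(*(pv+.13*np.array([np.cos(-1.516+f),np.sin(-1.516+f)])),.064,93.1+np.degrees(f))
h=1.20
plan([(*k(f),1) for f in np.arange(h-.08,-.01,-.08)],start=(*k(h)[:3],k(h)[3]))
E
```

```text
{'time': np.float64(51.1333), 'eef_pos': array([0.6579, 0.1432, 0.0639]), 'ft_force': array([ 1.4379, -0.4756, -0.9883]), 'gripper_width': np.float64(0.0175), 'grasp_force': np.float64(20.0006)}
r 0.13002919435992605 phi 1.1984638215884404
1 0.003 -0.069 0 0 0 0.051; 1 0.011 -0.138 0 0 0 0.102; 1 0.025 -0.206 0 0 0 0.153; 1 0.044 -0.273 0 0 0 0.204; 1 0.068 -0.338 0 0 0 0.255; 1 0.098 -0.4 0 0 0 0.306; 1 0.132 -0.46 0 0 0 0.357; 1 0.171 -0.518 0 0 0 0.407; 1 0.215 -0.572 0 0 0 0.458; 1 0.262 -0.622 0 0 0 0.509; 1 0.314 -0.668 0 0 0 0.56; 1 0.369 -0.71 0 0 0 0.611; 1 0.427 -0.748 0 0 0 0.662; 1 0.489 -0.78 0 0 0 0.713; 1 0.552 -0.808 0 0 0 0.764
--
end [0.5415 0.054  0.064 ] 93.09 rows 15
```

Request:
{"op": "play_rows", "data": {
  "rows": "1 0.003 -0.069 0 0 0 0.051; 1 0.011 -0.138 0 0 0 0.102; 1 0.025 -0.206 0 0 0 0.153; 1 0.044 -0.273 0 0 0 0.204; 1 0.068 -0.338 0 0 0 0.255; 1 0.098 -0.4 0 0 0 0.306; 1 0.132 -0.46 0 0 0 0.357; 1 0.171 -0.518 0 0 0 0.407; 1 0.215 -0.572 0 0 0 0.458; 1 0.262 -0.622 0 0 0 0.509; 1 0.314 -0.668 0 0 0 0.56; 1 0.369 -0.71 0 0 0 0.611; 1 0.427 -0.748 0 0 0 0.662; 1 0.489 -0.78 0 0 0 0.713; 1 0.52 -0.795 0 0 0 0.74; 1 0.552 -0.808 0 0 0 0.764; 1 0.552 -0.808 0 0 0 0.764; 1 0.552 -0.808 0 0 0 0.764"
}}

```text
time: 52.63
eef_pos: [0.5415, 0.0534, 0.0638]
ee_rot: [0.001, 0.687, 0.727, -0.001]
ft_force: [0.3, -15.4, -0.8]
gripper_width: 0.0174
grasp_force: 20.0
```

Request:
{"op": "play_rows", "data": {
  "rows": "1 0 -0.01 0 0 0 0; 1 0 -0.02 0 0 0 0; 1 0 -0.03 0 0 0 0; 1 0 -0.03 0 0 0 0; 1 0 -0.03 0 0 0 0"
}}

```text
time: 53.05
eef_pos: [0.5408, 0.0534, 0.064]
ee_rot: [0.004, 0.687, 0.727, 0.002]
ft_force: [39.4, -11.6, -22.9]
gripper_width: 0.0177
grasp_force: 20.0
```

```bash
python3 - <<'E'
from h import *
s=robot.read_state(); print({k:np.round(s[k],4) for k in('time','eef_pos','ft_force','gripper_width','grasp_force')})
E
```

```text
{'time': np.float64(53.05), 'eef_pos': array([0.5408, 0.0534, 0.064 ]), 'ft_force': array([ 39.4212, -11.6319, -22.94  ]), 'gripper_width': np.float64(0.0177), 'grasp_force': np.float64(19.9939)}
```

Request:
{"op": "play_rows", "data": {
  "rows": "0.7 0 0 0 0 0 0; 0.5 0 0 0 0 0 0; 0.4 0 0.015 0 0 0 0; 0.3 0 0.03 0 0 0 0; 0.3 0 0.03 0 0 0 0; 0.3 0 0.03 -0.3 0 0 0; 0.3 0 0.03 -0.6 0 0 0; 0.3 0 0.03 -1 0 0 0; 0.3 0 0.03 -1 0 0 0; 0.3 0 0.03 -1 0 0 0; 0.3 0 0.03 -1 0 0 0; 0.3 0 0.03 -1 0 0 0"
}}

```text
time: 54.05
eef_pos: [0.5414, 0.0549, 0.2128]
ee_rot: [-0.0, 0.688, 0.726, -0.0]
ft_force: [0.6, -0.0, -0.8]
gripper_width: 0.0649
grasp_force: 0.0
```

```bash
python3 - <<'E'
from h import *
[robot.read_camera('wrist') for _ in range(2)]; s=robot.read_state(); W=cam('wrist',s); a=snap('wrist'); S=snap('side'); print(s['eef_pos'].round(4),s['time'],s['ft_force'].round(1))
print('closed knob top px',proj(W,(.5415,.0540,.092)),'bar tip',proj(W,(.5344+.285*np.sin(.055),.1838-.285*np.cos(.055),.058)))
m=cv2.inRange(cv2.cvtColor(a,cv2.COLOR_RGB2HSV),(0,150,40),(8,255,255)); n,l,st,c=cv2.connectedComponentsWithStats(m)
for k in range(1,n):
    if st[k,4]>60: print('red wrist',st[k],c[k].round(1),unproj(W,c[k],.085).round(4))
h=np.zeros((480,800,3),np.uint8); h[:,:400]=a[:,140:540]; h[:400,400:]=cv2.resize(S[220:340,240:360],(400,400),interpolation=cv2.INTER_CUBIC); cv2.imwrite('pics/bar.png',h[:,:,::-1])
plan([(.4168,.2960,.20,172,.15,3)])
E
```

```text
[0.5412 0.0549 0.2122] 54.15 [ 0.2 -0.4  0.5]
closed knob top px [314.90486331 226.86307762] bar tip [315.24314152 373.35431352]
red wrist [305 215  21  22 353] [315.1 225.6] [0.5417 0.0531 0.085 ]
red wrist [ 459  272   94   28 2082] [505.8 285.8] [0.7012 0.0106 0.085 ]
0.15 0.999 -0.449 0.051 0 0 -0.531; 0.15 0.999 -0.449 0.051 0 0 -0.531; 0.15 0.999 -0.449 0.051 0 0 -0.531; 0.15 0.999 -0.449 0.051 0 0 -0.531; 0.15 0.999 -0.449 0.051 0 0 -0.531; 0.15 0.999 -0.449 0.051 0 0 -0.531; 0.15 0.999 -0.449 0.051 0 0 -0.531; 0.15 0.999 -0.449 0.051 0 0 -0.531; 0.15 0.999 -0.449 0.051 0 0 -0.531
--
0.15 0.654 0.286 0.033 0 0 -0.346; 0.15 0.654 0.286 0.033 0 0 -0.346; 0.15 0.654 0.286 0.033 0 0 -0.346; 0.15 0.654 0.286 0.033 0 0 -0.346; 0.15 0.654 0.286 0.033 0 0 -0.346; 0.15 0.654 0.286 0.033 0 0 -0.346; 0.15 0.654 0.286 0.033 0 0 -0.346; 0.15 0.654 0.286 0.033 0 0 -0.346; 0.15 0.654 0.286 0.033 0 0 -0.346
--
end [0.4169 0.296  0.1999] 172.03 rows 18
```

View pics/bar.png

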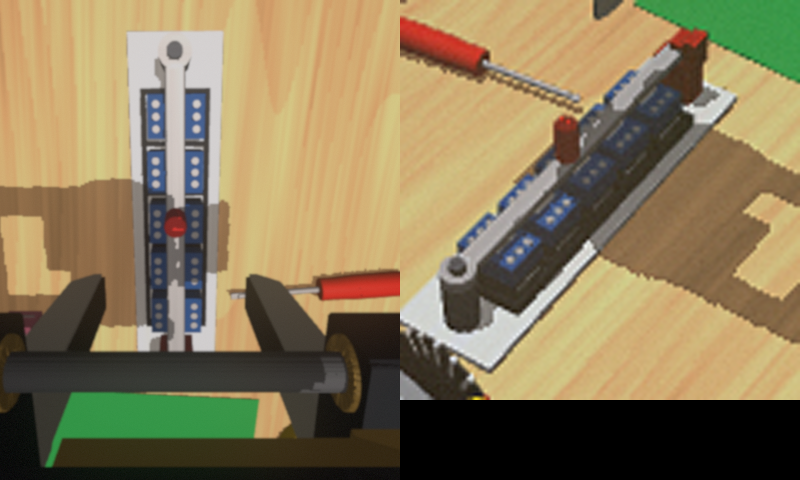

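Wrist and side crops: the bar lies across the row with its end in the red catch, the knob is at (175,225), and five blue modules sit flat beneath it. Now the lever goes to mark 5.

Request:
{"op": "play_rows", "data": {
  "rows": "0.15 0.999 -0.449 0.051 0 0 -0.531; 0.15 0.999 -0.449 0.051 0 0 -0.531; 0.15 0.999 -0.449 0.051 0 0 -0.531; 0.15 0.999 -0.449 0.051 0 0 -0.531; 0.15 0.999 -0.449 0.051 0 0 -0.531; 0.15 0.999 -0.449 0.051 0 0 -0.531; 0.15 0.999 -0.449 0.051 0 0 -0.531; 0.15 0.999 -0.449 0.051 0 0 -0.531; 0.15 0.999 -0.449 0.051 0 0 -0.531",
  "grip_force": 15
}}

```text
time: 55.0
eef_pos: [0.4662, 0.2008, 0.2057]
ee_rot: [-0.0, 0.336, 0.942, -0.0]
ft_force: [0.4, 0.3, 1.4]
gripper_width: 0.0792
grasp_force: 0.0
```

Request:
{"op": "play_rows", "data": {
  "rows": "0.15 0.654 0.286 0.033 0 0 -0.346; 0.15 0.654 0.286 0.033 0 0 -0.346; 0.15 0.654 0.286 0.033 0 0 -0.346; 0.15 0.654 0.286 0.033 0 0 -0.346; 0.15 0.654 0.286 0.033 0 0 -0.346; 0.15 0.654 0.286 0.033 0 0 -0.346; 0.15 0.654 0.286 0.033 0 0 -0.346; 0.15 0.654 0.286 0.033 0 0 -0.346; 0.15 0.654 0.286 0.033 0 0 -0.346; 0.15 0.654 0.286 0.033 0 0 -0.346"
}}

```text
time: 55.83
eef_pos: [0.4174, 0.2958, 0.2012]
ee_rot: [-0.0, 0.071, 0.998, 0.0]
ft_force: [-0.6, 0.6, 0.6]
gripper_width: 0.0794
grasp_force: 0.0
```

```bash
cat > lev.py <<'E'
from um import *
[robot.read_camera('wrist') for _ in range(3)]; s=robot.read_state(); W=cam('wrist',s); im=snap('wrist','levx.png'); print(s['eef_pos'].round(4),s['time'])
q=robot.regions_of('wrist','lever_unit'); g=q[0]['region']; best=None
for t in(-.2,-.1):
    r=minimize(lambda v:1-(lambda k:(k&g).sum()/(k|g).sum())(um(W,v)),[.474,.288,t],method='Nelder-Mead',options=dict(initial_simplex=[[.474,.288,t],[.48,.288,t],[.474,.294,t],[.474,.288,t+.1]],xatol=2e-4,fatol=1e-4))
    if best is None or r.fun<best.fun: best=r
v=best.x; print('unit',q[0]['p'],v.round(4),1-best.fun)
m=cv2.inRange(cv2.cvtColor(im,cv2.COLOR_RGB2HSV),(22,130,60),(35,255,255)); n,l,st,c=cv2.connectedComponentsWithStats(m); k=1+st[1:,4].argmax(); 
ys,xs=np.nonzero(l==k); (cx,cy),rr=cv2.minEnclosingCircle(np.c_[xs,ys].astype(np.float32)); print('ball',st[k],c[k].round(1),(cx,cy),rr)
for u in(v,(.4745,.2881,-.1423)):
    f=lambda th:np.array(proj(W,(u[0]+np.cos(u[2])*.085*np.sin(th-.75),u[1]+np.sin(u[2])*.085*np.sin(th-.75),.045+.085*np.cos(th-.75))))
    th=minimize(lambda a:np.sum((f(a[0])-[cx,cy])**2),[.7],method='Nelder-Mead').x[0]; print('lever angle',th,f(th)-[cx,cy])
E
python3 lev.py
```

```text
[0.4173 0.2959 0.2013] 55.9833Traceback (most recent call last):
  File "lev.py", line 3, in <module>
    q=robot.regions_of('wrist','lever_unit'); g=q[0]['region']; best=None
                                                ~^^^
IndexError: list index out of range
```

```bash
python3 - <<'E'
from h import *
pv=np.array([.4745,.2881]); e=np.array([np.cos(-.1423),np.sin(-.1423)])
L=lambda th:(*(pv+e*.085*np.sin(th-.75)),.045+.085*np.cos(th-.75)-.010,171.85)
plan([(*L(0)[:2],.19,171.85,.15),(*L(0),.15,2),(*L(0),1,9)]); print('== arc')
plan([(*L(t),1) for t in np.arange(.14,1.41,.14)],start=L(0))
E
```

```text
0.15 0.001 0.002 0.075 0 0 0.002; 0.15 0.001 0.002 0.694 0 0 0.002; 0.15 0.001 0.002 0.694 0 0 0.002; 0.15 0.001 0.002 0.694 0 0 0.002; 0.15 0.001 0.002 0.694 0 0 0.002; 0.15 0.001 0.002 0.694 0 0 0.002; 0.15 0.001 0.002 0.694 0 0 0.002; 1 0.001 0.002 0.694 0 0 0.002; 1 0.001 0.002 0.694 0 0 0.002; 1 0.001 0.002 0.694 0 0 0.002; 1 0.001 0.002 0.694 0 0 0.002; 1 0.001 0.002 0.694 0 0 0.002; 1 0.001 0.002 0.694 0 0 0.002; 1 0.001 0.002 0.694 0 0 0.002; 1 0.001 0.002 0.694 0 0 0.002; 1 0.001 0.002 0.694 0 0 0.002; 1 0.001 0.002 0.694 0 0 0.002
--
end [0.4172 0.2963 0.0972] 171.82 rows 17
== arc
1 -0.062 -0 -0.05 0 0 -0; 1 -0.13 -0 -0.091 0 0 -0; 1 -0.203 -0 -0.121 0 0 -0; 1 -0.279 -0 -0.142 0 0 -0; 1 -0.358 -0 -0.151 0 0 -0; 1 -0.437 -0 -0.15 0 0 -0; 1 -0.515 -0 -0.137 0 0 -0; 1 -0.591 -0 -0.114 0 0 -0; 1 -0.663 -0 -0.08 0 0 -0; 1 -0.729 -0 -0.036 0 0 -0
--
end [0.5254 0.2808 0.1026] 171.85 rows 10
```

Request:
{"op": "play_rows", "data": {
  "rows": "0.15 0.001 0.002 0.075 0 0 0.002; 0.15 0.001 0.002 0.694 0 0 0.002; 0.15 0.001 0.002 0.694 0 0 0.002; 0.15 0.001 0.002 0.694 0 0 0.002; 0.15 0.001 0.002 0.694 0 0 0.002; 0.15 0.001 0.002 0.694 0 0 0.002; 1 0.001 0.002 0.694 0 0 0.002; 1 0.001 0.002 0.694 0 0 0.002; 1 0.001 0.002 0.694 0 0 0.002; 1 0.001 0.002 0.694 0 0 0.002; 1 0.001 0.002 0.694 0 0 0.002; 1 0.001 0.002 0.694 0 0 0.002; 1 0.001 0.002 0.694 0 0 0.002; 1 0.001 0.002 0.694 0 0 0.002; 1 0.001 0.002 0.694 0 0 0.002; 1 0.001 0.002 0.694 0 0 0.002; 1 0.001 0.002 0.694 0 0 0.002; 1 0.001 0.002 0.694 0 0 0.002"
}}

```text
time: 57.58
eef_pos: [0.4171, 0.2958, 0.0971]
ee_rot: [-0.0, 0.071, 0.997, -0.001]
ft_force: [-1.1, -5.0, 1.7]
gripper_width: 0.0235
grasp_force: 15.0
```

Request:
{"op": "play_rows", "data": {
  "rows": "1 -0.03 0 -0.026 0 0 0; 1 -0.062 0 -0.05 0 0 0; 1 -0.13 0 -0.091 0 0 0; 1 -0.203 0 -0.121 0 0 0; 1 -0.279 0 -0.142 0 0 0; 1 -0.358 0 -0.151 0 0 0; 1 -0.437 0 -0.15 0 0 0; 1 -0.515 0 -0.137 0 0 0; 1 -0.591 0 -0.114 0 0 0; 1 -0.663 0 -0.08 0 0 0; 1 -0.697 0 -0.059 0 0 0; 1 -0.715 0 -0.046 0 0 0; 1 -0.715 0 -0.046 0 0 0; 1 -0.715 0 -0.046 0 0 0"
}}

```text
time: 58.75
eef_pos: [0.5257, 0.2809, 0.1053]
ee_rot: [0.002, 0.071, 0.997, 0.0]
ft_force: [7.0, -5.0, 7.7]
gripper_width: 0.0225
grasp_force: 15.4
```

```bash
python3 - <<'E'
from h import *
s=robot.read_state(); print({k:np.round(s[k],4) for k in('time','eef_pos','ft_force','gripper_width','grasp_force')})
E
```

```text
{'time': np.float64(58.75), 'eef_pos': array([0.5257, 0.2809, 0.1053]), 'ft_force': array([ 7.0039, -4.9935,  7.6768]), 'gripper_width': np.float64(0.0225), 'grasp_force': np.float64(15.3919)}
```

Request:
{"op": "play_rows", "data": {
  "rows": "0.6 0 0 0 0 0 0; 0.2 0 0 0 0 0 0; 0.2 0 0 0 0 0 0; 0.2 0 0 0 0 0 0; 0.2 0 0 0 0 0 0; 0.2 0 0 0 0 0 0; 0.2 0 0 -0.3 0 0 0; 0.2 0 0 -0.6 0 0 0; 0.2 0 0 -0.95 0 0 0; 0.2 0 0 -0.95 0 0 0; 0.2 0.4 0 -0.95 0 0 0; 0.2 0.4 0 -0.95 0 0 0; 0.2 0.4 0 -0.95 0 0 0; 0.2 0.4 0 -0.95 0 0 0; 0.2 0.4 0 -0.95 0 0 0; 0.2 0.4 0 -0.95 0 0 0"
}}

```text
time: 60.08
eef_pos: [0.4645, 0.2895, 0.2463]
ee_rot: [-0.0, 0.071, 0.997, -0.0]
ft_force: [-0.5, 0.8, -0.3]
gripper_width: 0.0744
grasp_force: 0.0
```

```bash
python3 lev.py
```

```text
[0.4644 0.2895 0.2462] 60.2333
unit 0.8 [ 0.474   0.2881 -0.1339] 0.8542359866905554
ball [302 272  27  28 556] [315.2 286. ] (315.0928955078125, 285.5513916015625) 13.859797477722168
lever angle 1.2926074218750017 [ 0.82232194 -0.01084064]
lever angle 1.2844726562500017 [ 0.45011366 -0.00129462]
```

View pics/levx.png

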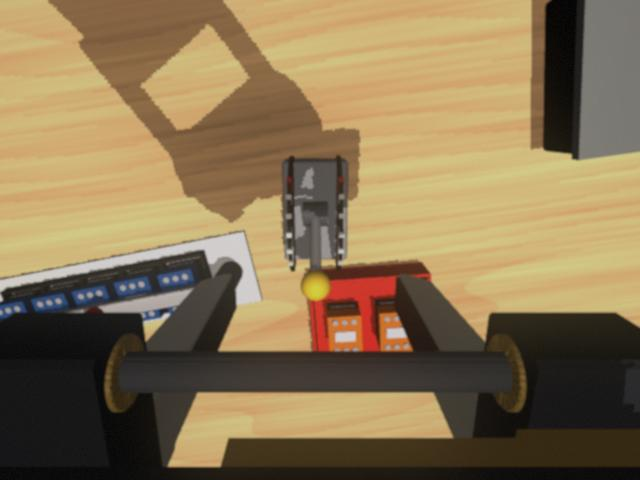

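The lever reads about 1.29 rad because the ball slipped in a shallow grip. Both oranges show in the bin at (345,335) and (393,330). I'll grip deeper and harder and finish the turn.

```bash
python3 - <<'E'
from h import *
pv=np.array([.4743,.2881]); e=np.array([np.cos(-.14),np.sin(-.14)])
L=lambda th:(*(pv+e*.085*np.sin(th-.75)),.045+.085*np.cos(th-.75)-.017,171.85)
print(L(1.29))
plan([(*L(1.29)[:2],.2,171.85,.15,1),(*L(1.29),.15,2)]); print('== arc')
plan([(*L(t),1,1) for t in (1.32,1.36,1.39)],start=L(1.29))
E
```

```text
(np.float64(0.5175739830689026), np.float64(0.28200174830179187), np.float64(0.10090523791592505), 171.85)
0.15 -0.359 0.001 0.309 0 0 -0; 0.15 -0.359 0.001 0.309 0 0 -0; 0.15 -0.359 0.001 0.309 0 0 -0; 0.15 -0.359 0.001 0.309 0 0 -0; 0.15 -0.359 0.001 0.969 0 0 -0; 0.15 -0.359 0.001 0.969 0 0 -0; 0.15 -0.359 0.001 0.969 0 0 -0; 0.15 -0.359 0.001 0.969 0 0 -0; 0.15 -0.359 0.001 0.969 0 0 -0; 0.15 -0.359 0.001 0.969 0 0 -0
--
end [0.5176 0.282  0.1009] 171.83 rows 10
== arc
1 -0.014 0 0.009 0 0 -0; 1 -0.014 0 0.009 0 0 -0; 1 -0.033 0 0.022 0 0 -0; 1 -0.033 0 0.022 0 0 -0; 1 -0.047 0 0.032 0 0 -0; 1 -0.047 0 0.032 0 0 -0
--
end [0.5246 0.281  0.0961] 171.85 rows 6
```

Request:
{"op": "play_rows", "data": {
  "rows": "0.15 -0.359 0.001 0.309 0 0 0; 0.15 -0.359 0.001 0.309 0 0 0; 0.15 -0.359 0.001 0.309 0 0 0; 0.15 -0.359 0.001 0.309 0 0 0; 0.15 -0.359 0.001 0.969 0 0 0; 0.15 -0.359 0.001 0.969 0 0 0; 0.15 -0.359 0.001 0.969 0 0 0; 0.15 -0.359 0.001 0.969 0 0 0; 0.15 -0.359 0.001 0.969 0 0 0; 0.15 -0.359 0.001 0.969 0 0 0",
  "grip_force": 40
}}

```text
time: 61.17
eef_pos: [0.518, 0.2828, 0.104]
ee_rot: [0.001, 0.071, 0.997, 0.001]
ft_force: [0.0, -0.5, 0.2]
gripper_width: 0.0787
grasp_force: 0.0
```

Request:
{"op": "play_rows", "data": {
  "rows": "1 0 0 0 0 0 0; 1 0 0 0 0 0 0; 1 0 0 0 0 0 0; 1 0 0 0 0 0 0; 1 0 0 0 0 0 0; 1 0 0 0 0 0 0; 1 0 0 0 0 0 0; 1 0 0 0 0 0 0; 1 0 0 0 0 0 0; 1 0 0 0 0 0 0; 1 0 0 0 0 0 0"
}}

```text
time: 62.08
eef_pos: [0.5172, 0.282, 0.1011]
ee_rot: [-0.0, 0.071, 0.997, -0.0]
ft_force: [0.0, -2.3, 0.6]
gripper_width: 0.0234
grasp_force: 40.0
```

Request:
{"op": "play_rows", "data": {
  "rows": "1 -0.014 0 0.009 0 0 0; 1 -0.014 0 0.009 0 0 0; 1 -0.033 0 0.022 0 0 0; 1 -0.033 0 0.022 0 0 0; 1 -0.047 0 0.032 0 0 0; 1 -0.047 0 0.032 0 0 0; 1 -0.047 0 0.032 0 0 0"
}}

```text
time: 62.67
eef_pos: [0.5244, 0.281, 0.0963]
ee_rot: [0.0, 0.071, 0.997, -0.0]
ft_force: [1.1, -4.7, 1.7]
gripper_width: 0.0234
grasp_force: 40.0
```

Request:
{"op": "play_rows", "data": {
  "rows": "0.6 0 0 0 0 0 0; 0.2 0 0 0 0 0 0; 0.2 0 0 0 0 0 0; 0.2 0 0 0 0 0 0; 0.2 0 0 0 0 0 0; 0.2 0 0 0 0 0 0; 0.2 0 0 -0.3 0 0 0; 0.2 0 0 -0.6 0 0 0; 0.2 0 0 -0.99 0 0 0; 0.2 0 0 -0.99 0 0 0; 0.2 0.4 0 -0.99 0 0 0; 0.2 0.4 0 -0.99 0 0 0; 0.2 0.4 0 -0.99 0 0 0; 0.2 0.4 0 -0.99 0 0 0; 0.2 0.4 0 -0.99 0 0 0; 0.2 0.4 0 -0.99 0 0 0"
}}

```text
time: 64.0
eef_pos: [0.4654, 0.2895, 0.2446]
ee_rot: [-0.0, 0.071, 0.997, -0.0]
ft_force: [0.0, -0.8, 0.2]
gripper_width: 0.0742
grasp_force: 0.0
```

```bash
python3 lev.py; python3 - <<'E'
import cv2; a=cv2.imread('pics/levx.png'); cv2.imwrite('pics/levz.png',cv2.resize(a[140:310,250:400],None,fx=3.5,fy=3.5,interpolation=cv2.INTER_CUBIC))
E
```

```text
[0.4653 0.2895 0.2445] 64.15
unit 0.56 [ 0.4739  0.288  -0.1305] 0.8610725552050473
ball [302 278  27  27 541] [315.  291.5] (315.0, 291.0) 13.601571083068848
lever angle 1.397470703125002 [ 0.91609315 -0.01768496]
lever angle 1.385917968750002 [0.38913    0.00131455]
```

View pics/levz.png

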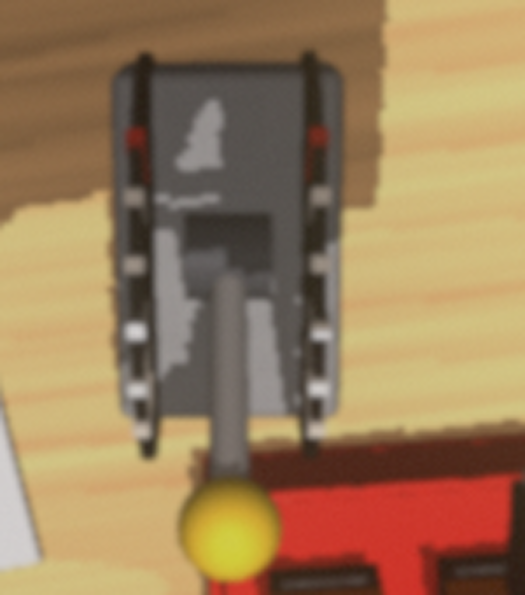

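Crop: the marks run from red (135,135) to the fifth white (140,430), and the shaft points toward the fifth. I'll use the mark rows as a calibration check.

```bash
python3 - <<'E'
from h import *
from scipy.optimize import least_squares
W=cam('wrist'); rows=np.array([135,197,264,331,388,430])/3.5+140; th=np.arange(6)*.28-.75
e=np.array([np.cos(-.138),np.sin(-.138)]); n=np.array([-e[1],e[0]])
P=lambda dx,r,a,o:proj(W,(*(np.array([.4743,.2881])+e*(dx+r*np.sin(a))+n*o),.045+r*np.cos(a)))[1]
f=least_squares(lambda p:[P(p[0],p[1],a,s*.022)-v for a,v in zip(th,rows) for s in(-1,1)],[0,.056]); print(f.x,f.fun.round(1))
from scipy.optimize import brentq
for y in(290.5,291,291.5): print(y,[brentq(lambda a:P(d,.085,a-.75,0)-y,.9,1.9) for d in(0,f.x[0])])
snap('top'); 
for t in('faulty1','mod1'):
    for r in robot.regions_of('top',t): print(t,round(r['p'],2),np.round(r['at']))
E
```

```text
[-0.00079912  0.05745103] [ 0.3  0.  -0.  -0.3  0.2 -0.1 -0.  -0.3  0.1 -0.2  0.3  0.1]
290.5 [1.377321605511815, 1.3948182546927153]
291 [1.3872136895484497, 1.4050613366172204]
291.5 [1.397326321400672, 1.4155500862883748]
faulty1 0.62 [150. 192.]
faulty1 0.56 [124. 192.]
mod1 0.81 [280. 234.]
mod1 0.78 [326. 229.]
mod1 0.68 [260. 235.]
mod1 0.68 [301. 230.]
mod1 0.59 [234. 238.]
mod1 0.58 [350. 306.]
mod1 0.56 [449. 357.]
mod1 0.47 [146. 252.]
mod1 0.29 [415. 137.]
```

Calibrated on the marks, the lever reads 1.40 rad. Both oranges are in the bin, five blue modules are in the nests, and the robot is touching nothing. Handing in.

```bash
python3 -c "
from station import robot
print(robot.finish_job())"
```

```text
the job is handed in; nothing more can be done
None
```

The job is handed in (no verdict came back): the lever went off first, both orange modules are in the reject bin, all five blue modules are seated, the bar is home in its catch, and the lever is on the fifth white mark (about 1.40 rad by camera).

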